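# Fit the pounder handle and hold the head square in the corner stop

## Task

Take the square wooden handle out of its stand and push it fully home into the mortise of the pounder head, where the head lies clear of the fences. Then, gripping only the handle, slide the head into the corner stop so that its faces sit flush against both fences at once, and press it firmly there. Finish while still gripping the handle and pressing into the corner (do not let go), with the head flat on the bench, and leave the other tools where they are.

Things in the scene. Friction and masses are not known exactly. Their poses are not given: they have to be found in the camera images.
- head: Pounder head: loose pale waxed wooden block, 110 x 110 mm, 52 mm high, about 0.45 kg, lying on the bench; it slides and turns when pushed. In the middle of its top a square mortise, 28 x 28 mm, 40 mm deep (floor 12 mm above the underside), parallel to the block's sides. Origin: centre of the underside; z up, x and y square to its side faces.
- handle: Pounder handle: loose pale wooden bar, 26 x 26 mm square, 130 mm long, 60 g, foot slightly chamfered. Starts upright in the stand, lowest 30 mm in the socket (foot 10 mm above the bench). Origin: centre of its foot; z to its top, x and y square to its sides. Fits the mortise in any quarter turn, 1 mm play each side; home, its foot is on the mortise floor and 90 mm stand above the head.
- holder: Handle stand: a low brown wooden block fixed to the bench, 80 mm (x) x 130 mm (y), 40 mm high, with a 29 x 29 mm square socket, 30 mm deep, in the middle. Origin: centre of its underside, on the bench; z up.
- far_fence: Far fence of the L-shaped corner stop: brown wooden strip fixed to the bench, 40 mm high, 22 mm thick, rigid. Origin: inner corner where both fences' inner faces meet, at bench level; z up. Its inner face is the plane x = 0, running 130 mm along +y. Work goes in the quarter x < 0, y > 0, on the bench: a seated head has its centre at x = -55, y = +55 mm in this frame.
- right_fence: Right fence of the corner stop: a strip like the far fence, square to it. Same origin and axes as the far fence; its inner face is the plane y = 0, running 130 mm from the origin along -x (towards the robot). The waxed head slides on bench and fences with a friction of about 0.25.
- hammer: Bystander: a hammer about 260 mm long lying on the far part of the bench. Leave it alone.
- brush: Bystander: a hand brush lying on the far right part of the bench. Leave it alone.
- tray: Bystander: a small open plywood box, 120 x 90 x 50 mm, to the right of the corner stop. Leave it alone.
- pounder: Bystander: a finished round pounder standing upright, 76 mm in diameter and 160 mm high, on the far left of the bench. Leave it alone.
Mind the look-alikes: they are no part of the job. What is shaped like the handle but blue or purple is not meant. What is shaped like the head but green or purple is not meant.

How it is judged:
On the way:
1. the handle is fully home in the head, the head not yet touching the fences (z of handle in the frame of head below 0.017 m and horizontal distance between handle and head below 0.005 m and angle between handle's own z axis and vertical below 0.12 rad and contact force between head and far_fence below 0.1 N and contact force between head and right_fence below 0.1 N), for 0.1 s.
At the end, for the whole second after the job is handed in: Last second: handle home (5 mm), upright (7 deg); head flat, at rest, faces within 3 mm of both fences, square within 2.3 deg, over 2 N on each fence; fingers grip the handle (over 3 N), robot not touching the head (z of handle in the frame of head below 0.017 m and horizontal distance between handle and head below 0.005 m and angle between handle's own z axis and vertical below 0.12 rad and x of head in the frame of far_fence between -0.058 and -0.051 m and y of head in the frame of far_fence between 0.051 and 0.058 m and (angle between the x axis of head and the x axis of far_fence, either way round below 0.04 rad or angle between the x axis of head and the y axis of far_fence, either way round below 0.04 rad) and contact force between head and far_fence above 2 N and contact force between head and right_fence above 2 N and height (world z) of head below 0.004 m and angle between head's own z axis and vertical below 0.05 rad and linear speed of head below 0.01 m/s and contact force between the fingers and handle above 3 N and contact force between each of the arm, the fingers and head below 0.5 N); the arm keeps its last pose, push and grip.
It fails at once if the robot pushes the head directly instead of by its handle (contact force between any of the fingers, the arm and head above 5 N).
It fails at once if a bystander is moved more than 30 mm (distance of any of hammer, brush, tray, pounder from where it was at the start of the episode above 0.03 m).
It also fails if it takes over 61 s, if anything falls off the work surface, if the arm or the gripper's body presses on something with over 40 N, if the wrist force passes 120 N, or if a joint passes its speed limit or range.

## Robot

A 7-joint arm with a two-finger parallel gripper is mounted at the origin on the work surface. World frame = base frame: x ahead of the robot, y to its left, z up, the work surface at z = 0. Lengths are in m, angles in rad, forces in N, time in s.
With the tool pointing down it reaches from about 0.4 to 0.925 m from the base axis. Payload 5.6 kg.
Tool frame: the origin (TCP) lies between the finger pads; the fingertips stand 22 mm ahead of it and the grasp point (between the pads) lies 3 mm ahead of it (ctrl.nose_length is the distance from the TCP to the fingertips, in m); z points along the fingers, y is the direction in which the jaws open and shut (so a half turn about z gives the same grasp; the last joint's range is limited). The gripper opens to 85 mm and grips with 20 to 120 N. Pads are 22 mm wide; open, the fingers measure 114 mm over their backs; the gripper's body (76 mm by 85 mm) begins 54 mm behind the grasp point. The pads swing forward as they close: fully open they stand 13 mm farther back than shut.
Start: joints at [1.301, 0.468, -0.012, 1.603, 0.006, 1.071, -0.056], TCP at [0.146, -0.633, 0.222] pointing down, gripper open.
Joint ranges: [-2.53, 2.53], [-0.31, 2.02], [-1.57, 1.55], [0.28, 2.44], [-1.29, 4.43], [0.15, 1.84], [-2.92, 2.92]. Speed limits (rad/s): [2.57, 2.57, 3.14, 3.14, 3.14, 3.14, 3.14].

## Interface

Orientations are given as a rotation vector (axis times angle).
In Python, from cell import ctrl gives the robot as it stands.
- The arm moves only by the shell command python3 -m handwheel 'ROWS' [FORCE]. ROWS is JSON, a list of rows, each a list of 7 numbers: the shift along the tool's x, y, z as a fraction of full scale, then the turn, a rotation vector about the tool's x, y, z as a fraction of full scale, then the closure, from 0 (fully open) to 1 (shut). In form: [[tx, ty, tz, wx, wy, wz, jaw], ...]. A call has 1 to 8 rows; each row is the pose to reach, as a shift and turn from the pose commanded when the call began, along the tool's axes at that moment; what a row does not reach only later rows make up. Full scale, the value 1, is 0.4 m for a shift and 0.5 rad for a turn. A row lasts 1/12 s, in which the tool goes at most 41.7 mm and 7.16 degrees, less where a joint would pass 70% of its speed; a pose out of reach is approached as far as the arm can. A call with a number of a shift or a turn outside -1 to 1 is refused whole. A call with a gripper value outside its range is refused whole. The fingers move at their own pace and stop on an object; FORCE is the grip in N (left out, the last holds). Time passes only in rows, so rows that repeat a pose let the fingers close. It gives the time, the measured TCP pose, the force and the opening at its end, in the units of the state.
- ctrl.state(): the state, without advancing time (a new reading comes with each control period).
- ctrl.camera(name): name is "side" or "top"; returns a dict with "image" (384x512x3 uint8, red, green, blue), "fov_y" (degrees; the focal length in pixels is half the picture's height over the tangent of half this angle, whatever the lens; pixels are square), "cx", "cy" (the principal point, pixels), "k1" (the pictures are not rectified: a ray, as slopes to the right and down, at radius r is drawn at 1 + k1 r^2 times it, then the intrinsics apply), "pose" (4x4, takes a point from camera to world coordinates). Camera axes: x right, y down, z forward; pixel columns grow to the right and rows downward; lengths in m; the calibration is good to about 2 mm. A picture is of the moment at which its call begins. There is no depth.
- ctrl.job_done(): hands the job in, once; it reports no verdict.
The state is a dict: "time": time; "joints": joint angles; "dq": joint speeds; "tau": joint torques, N m; "position": TCP position; "orientation": TCP orientation; "force": force on the tool from outside, world axes, zero at the start; "wrist_torque": the same for the moment, N m; "gripper_width": finger opening in m.
Only numpy, scipy, OpenCV 4.12 (cv2) and the standard library are available. Lean on these libraries where they do the work, as an engineer would, in place of code of your own. Each camera call takes 0.05 s, during which the arm holds its last target.

## Working session

There is one attempt and no reset: what is moved stays moved. The work goes in short steps, Python scripts to look and compute and a shell command to move; the robot and the scene stay as the last step left them, time stands still between calls to the robot, and variables do not carry over. Pictures are saved under pics/ and viewed, and the job is handed in when it is done.

```bash
ls; mkdir -p pics
python3 - <<'E'
from cell import ctrl
import cv2
print(ctrl.state())
for n in("side","top"):
    c=ctrl.camera(n); cv2.imwrite(f"pics/{n}0.png",c["image"][:,:,::-1]); print(n,{k:v for k,v in c.items() if k!="image"})
E
```

```text
pics
{'time': 0.0, 'joints': array([ 1.30100783,  0.46838618, -0.01160915,  1.60364376,  0.00597929,
        1.07137724, -0.05627733]), 'dq': array([ 7.53644051e-05,  2.63781312e-05, -8.25105310e-04, -3.59768836e-03,
       -6.38191716e-04,  5.17053680e-04, -3.18618645e-05]), 'tau': array([-4.28306903e-04, -5.32385087e+01,  2.15738296e-02, -2.51306337e+01,
        1.14575299e-02,  7.88146601e-03, -1.70786222e-05]), 'position': array([ 0.1459634 , -0.63280535,  0.22112415]), 'orientation': array([-3.11968210e+00, -3.55206221e-01,  4.76487807e-04]), 'force': array([ 0.30594853, -0.46731525, -0.19539415]), 'wrist_torque': array([ 0.0048506 , -0.00493922,  0.02822902]), 'gripper_width': 0.0851128900740312}
side {'fov_y': 49.020928849377036, 'cx': 252.77429069632902, 'cy': 187.81969049886882, 'k1': -0.12311932212945129, 'pose': array([[-0.78734825, -0.39845675,  0.47044123, -0.05933838],
       [-0.61611521,  0.53579985, -0.57733921,  0.7696068 ],
       [-0.02201764, -0.74441302, -0.66735634,  0.90398384],
       [ 0.        ,  0.        ,  0.        ,  1.        ]])}
top {'fov_y': 51.99914416067499, 'cx': 254.3368891106673, 'cy': 190.92395089790793, 'k1': -0.09034960466987309, 'pose': array([[ 0.02161352, -0.98966656,  0.14174964,  0.38945585],
       [-0.99973823, -0.02033018,  0.01049574,  0.02756663],
       [-0.00750549, -0.14193938, -0.9898469 ,  1.1891516 ],
       [ 0.        ,  0.        ,  0.        ,  1.        ]])}
```

View pics/side0.png

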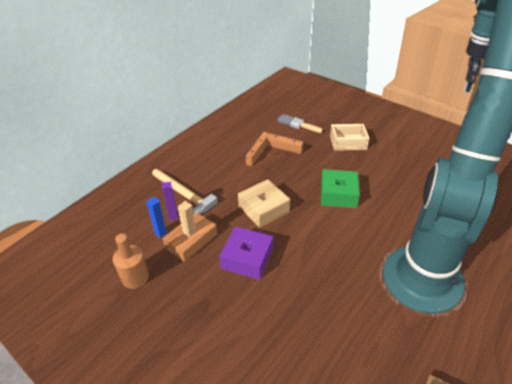

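View pics/top0.png

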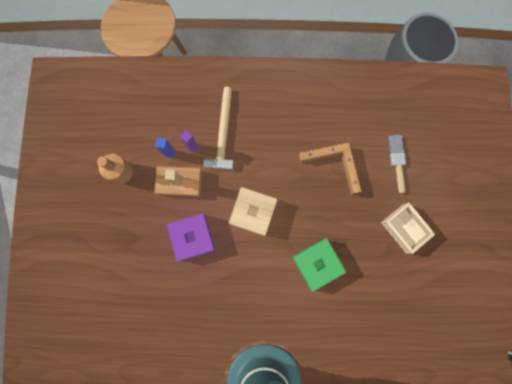

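```bash
cat > h.py <<'E'
from cell import ctrl
import cv2, numpy as np
def K(c):
    f=c["image"].shape[0]/2/np.tan(np.radians(c["fov_y"])/2)
    return np.array([[f,0,c["cx"]],[0,f,c["cy"]],[0,0,1.]]),np.array([c["k1"],0,0,0,0.])
def ray(c,px):
    k,d=K(c); u=cv2.undistortPoints(np.array(px,float).reshape(-1,1,2),k,d).reshape(-1,2)
    D=np.c_[u,np.ones(len(u))]@c["pose"][:3,:3].T
    return c["pose"][:3,3],D
def onz(c,px,z):
    o,D=ray(c,px); return o+D*((z-o[2])/D[:,2])[:,None]
def proj(c,P):
    k,d=K(c); R=c["pose"][:3,:3].T; t=-R@c["pose"][:3,3]
    return cv2.projectPoints(np.array(P,float).reshape(-1,1,3),cv2.Rodrigues(R)[0],t,k,d)[0].reshape(-1,2)
def tri(c1,p1,c2,p2):
    o1,d1=ray(c1,[p1]);o2,d2=ray(c2,[p2]);d1=d1[0];d2=d2[0]
    s=np.linalg.lstsq(np.c_[d1,-d2],o2-o1,rcond=None)[0]
    a,b=o1+s[0]*d1,o2+s[1]*d2
    return (a+b)/2,np.linalg.norm(a-b)
def crop(c,x0,y0,x1,y1,s,name):
    im=cv2.resize(c["image"][y0:y1,x0:x1,::-1],None,fx=s,fy=s,interpolation=cv2.INTER_CUBIC)
    cv2.imwrite("pics/"+name,im)
E
python3 - <<'E'
from h import *
import pickle
t=ctrl.camera("top");s=ctrl.camera("side");pickle.dump((t,s),open("c0.pkl","wb"))
crop(t,140,130,300,250,5,"t1.png");crop(t,290,130,380,205,8,"t2.png");crop(s,135,175,310,275,4.5,"s1.png");crop(s,235,120,315,175,9,"s2.png")
hsv=cv2.cvtColor(t["image"],cv2.COLOR_RGB2HSV)
for p in [(240,200),(253,211),(170,174),(165,185),(320,155),(220,220)]: print(p,hsv[p[1],p[0]])
E
```

```text
(240, 200) [ 18  77 214]
(253, 211) [ 17  85 186]
(170, 174) [ 19  75 224]
(165, 185) [ 14 119 189]
(320, 155) [ 14 124 177]
(220, 220) [  8 106 108]
```

View pics/t1.png

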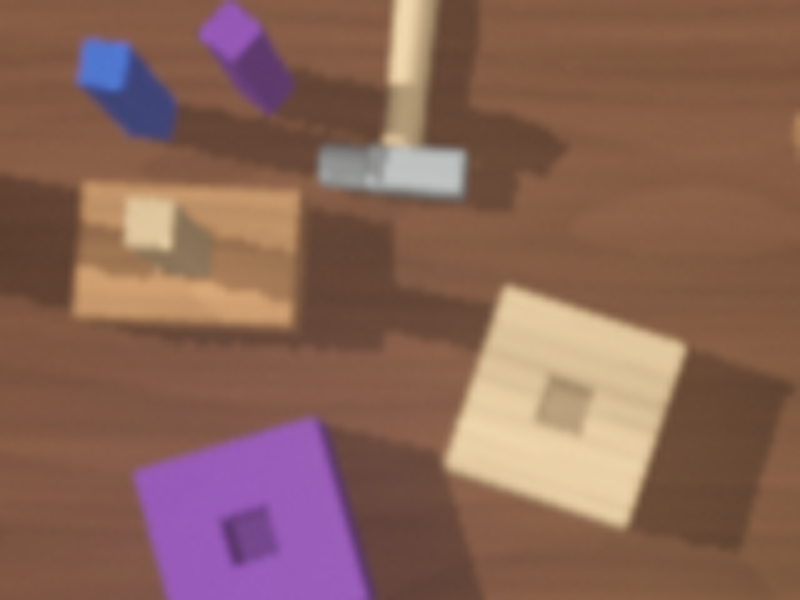

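View pics/t2.png

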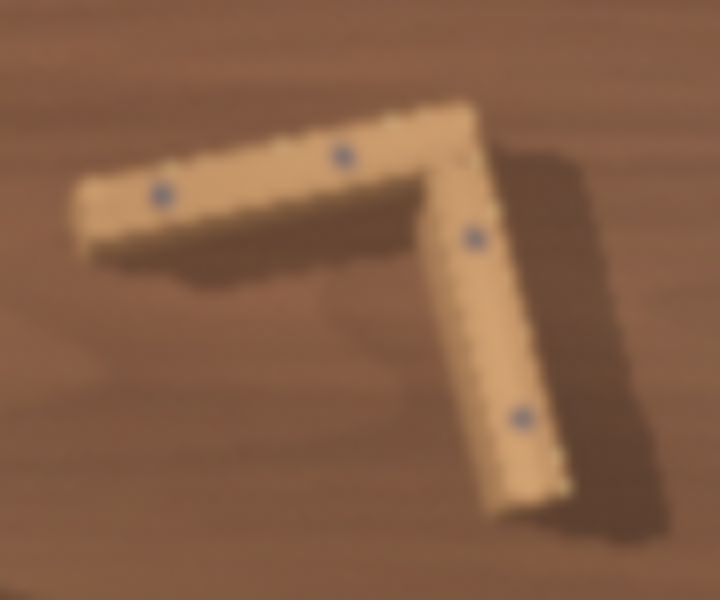

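View pics/s1.png

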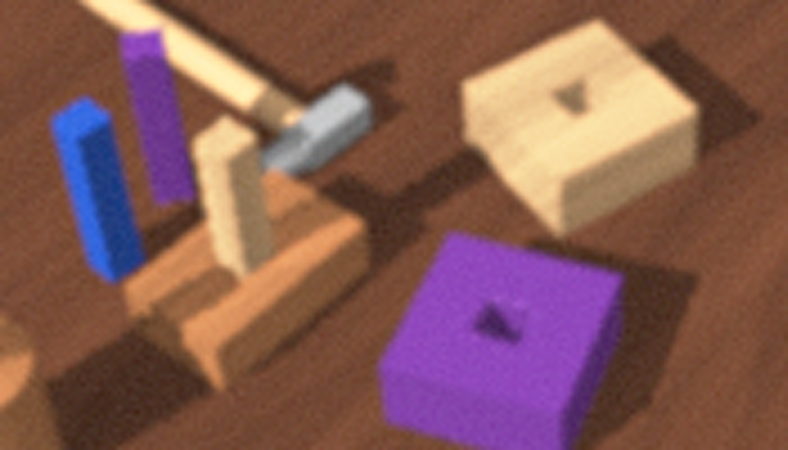

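View pics/s2.png

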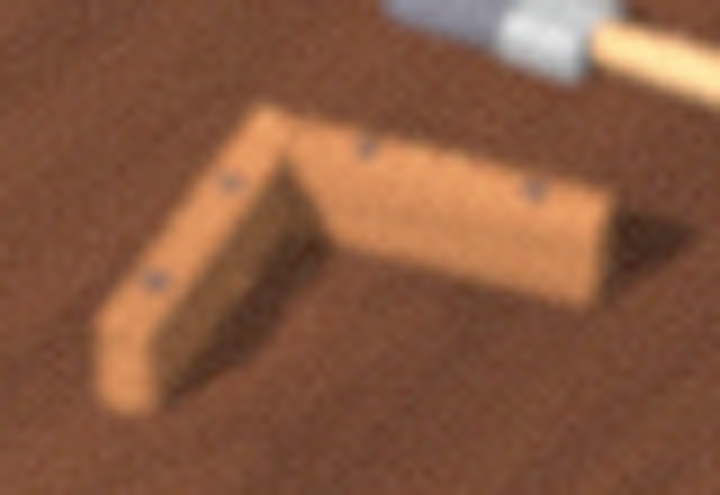

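```bash
cat > m.py <<'E'
from h import *
def corners(c,roi,lo,hi,s=8,close=0):
    x0,y0,x1,y1=roi
    im=cv2.resize(c["image"][y0:y1,x0:x1],None,fx=s,fy=s,interpolation=cv2.INTER_CUBIC)
    m=cv2.inRange(cv2.cvtColor(im,cv2.COLOR_RGB2HSV),lo,hi)
    if close: m=cv2.morphologyEx(m,cv2.MORPH_CLOSE,np.ones((close,close)))
    m=cv2.morphologyEx(m,cv2.MORPH_OPEN,np.ones((7,7)))
    cs,_=cv2.findContours(m,cv2.RETR_EXTERNAL,cv2.CHAIN_APPROX_NONE)
    k=max(cs,key=cv2.contourArea)
    r=cv2.minAreaRect(k)
    return (cv2.boxPoints(r)+.5)/s-.5+[x0,y0],m,k
def rect(c,roi,lo,hi,z,**kw):
    b,m,k=corners(c,roi,lo,hi,**kw)
    P=onz(c,b,z)[:,:2]; e=P[(np.arange(4)+1)%4]-P
    # axis angle mod 90
    a=np.degrees(np.arctan2(e[:,1],e[:,0])); a=np.degrees(np.angle(np.mean(np.exp(4j*np.radians(a)))))/4
    print("px",b.round(1).tolist(),"ctr",P.mean(0).round(4),"sides",np.linalg.norm(e,axis=1).round(4),"ang",round(a,2))
    return P,a,m
E
python3 - <<'E'
from m import *
import pickle
t,s=pickle.load(open("c0.pkl","rb"))
P,a,m=rect(t,(225,180,285,240),(12,50,175),(26,110,255),.052,close=120); 
P2,a2,m2=rect(t,(160,165,182,186),(15,40,200),(26,100,255),.14)
cv2.imwrite("pics/mask.png",np.hstack([m,cv2.resize(m2,(480,480))]))
# mortise centre, by mask
P3,a3,m3=rect(t,(243,202,263,219),(10,50,100),(26,130,200),.052)
f=lambda p,s,o:(np.array(p,float)+.5)/s-.5+o
F=onz(t,f([(90,243),(425,178),(494,505),(425,178),(75,185),(475,104)],8,[290,130]),.04)[:,:2]
print("fence corner",F[1].round(4)," far dir ang",np.degrees(np.arctan2(*(F[0]-F[1])[::-1])),np.linalg.norm(F[0]-F[1]),"right dir",np.degrees(np.arctan2(*(F[2]-F[1])[::-1])),np.linalg.norm(F[2]-F[1]))
S=onz(s,f([(290,150),(150,315),(610,190)],9,[235,120]),.04)[:,:2]
print("side: corner",S[0],"far",np.degrees(np.arctan2(*(S[1]-S[0])[::-1])),np.linalg.norm(S[1]-S[0]),S[2])
S=onz(s,f([(463,85),(598,20),(697,110),(563,180)],4.5,[135,175]),.052)[:,:2];print("side head",S,S.mean(0))
S=onz(s,f([(195,145),(222,115),(257,128),(228,160)],4.5,[135,175]),.14)[:,:2];print("side handle",S,S.mean(0))
H=onz(t,f([(80,183),(300,190),(295,328),(73,318)],5,[140,130]),.04)[:,:2];print("holder",H,H.mean(0))
print(P,P2)
E
```

```text
px [[219.3, 221.8], [241.0, 178.8], [285.2, 201.2], [263.4, 244.1]] ctr [0.4926 0.0445] sides [0.1406 0.1447 0.1394 0.1427] ang -25.61
px [[163.8, 178.4], [164.5, 168.5], [174.2, 169.2], [173.5, 179.0]] ctr [0.5822 0.2724] sides [0.0274 0.0269 0.0273 0.0268] ang -1.73
px [[246.2, 213.7], [249.3, 203.6], [258.9, 206.6], [255.8, 216.7]] ctr [0.496  0.0436] sides [0.0307 0.0293 0.0306 0.0292] ang -16.12
fence corner [ 0.6781 -0.223 ]  far dir ang 102.4404392478575 0.12904699368744463 right dir -168.91340496347348 0.12580990086333851
side: corner [ 0.67944578 -0.2246513 ] far 100.55274620124202 0.11951895389825976 [ 0.56285305 -0.27702948]
side head [[ 0.56224572  0.07986299]
 [ 0.52968202 -0.02678019]
 [ 0.42411509  0.00705965]
 [ 0.45544471  0.11027734]] [0.49287188 0.04260495]
side handle [[0.59034359 0.28404607]
 [0.59567864 0.2564658 ]
 [0.57121615 0.25193777]
 [0.5660777  0.28121539]] [0.58082902 0.26841626]
holder [[0.62285039 0.33753924]
 [0.6209518  0.2045612 ]
 [0.53788456 0.20403781]
 [0.54108321 0.3369454 ]] [0.58069249 0.27077091]
[[ 0.46016919  0.13904323]
 [ 0.58744591  0.07941398]
 [ 0.52411286 -0.05073804]
 [ 0.39878771  0.01019834]] [[0.56911491 0.28592544]
 [0.59649447 0.28564941]
 [0.59517412 0.25878993]
 [0.56783876 0.25916645]]
```

View pics/mask.png

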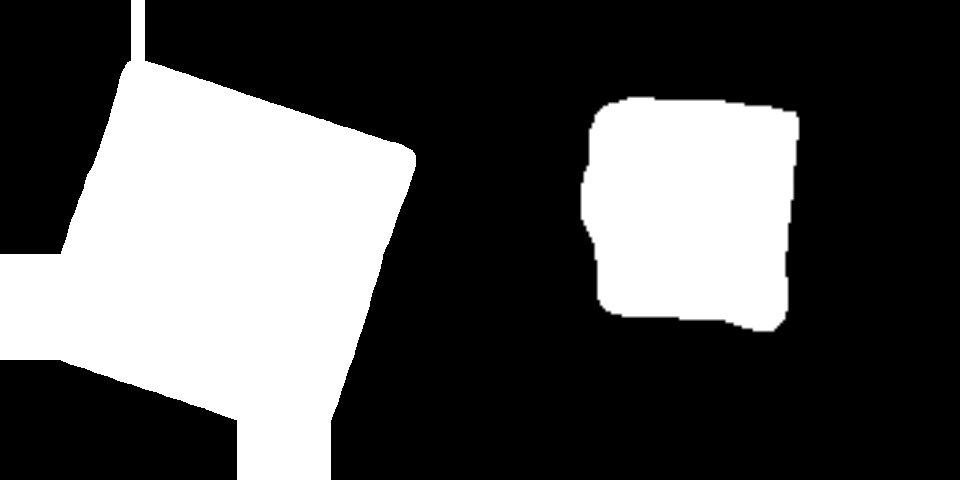

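Run:
```python
from m import *
import pickle
from scipy.spatial.transform import Rotation as R
t,s=pickle.load(open("c0.pkl","rb"))
P,a,m=rect(t,(225,180,285,240),(12,50,165),(26,110,255),.052); 
print(P)
st=ctrl.state();M=R.from_rotvec(st["orientation"]).as_matrix();print(M.round(3))
```

```text
px [[227.3, 223.4], [239.7, 185.7], [277.3, 198.1], [264.8, 235.8]] ctr [0.4945 0.0444] sides [0.1159 0.1156 0.1153 0.1141] ang -17.03
[[ 0.45584729  0.11577491]
 [ 0.56690507  0.08269404]
 [ 0.53260324 -0.02766465]
 [ 0.42252325  0.00662193]]
[[ 0.974  0.225 -0.   ]
 [ 0.225 -0.974  0.001]
 [-0.    -0.001 -1.   ]]
```

```bash
cat > go.py <<'E'
import sys, numpy as np
from cell import ctrl
from scipy.spatial.transform import Rotation as R
def plan(x,y,z,yaw):
    st=ctrl.state();p=st["position"];M=R.from_rotvec(st["orientation"])
    a=np.radians(yaw);T=R.from_matrix(np.array([[np.cos(a),np.sin(a),0],[np.sin(a),-np.cos(a),0],[0,0,-1.]]))
    d=M.inv().apply(np.array([x,y,z])-p)/.4; w=(M.inv()*T).as_rotvec()/.5
    m=M.as_matrix()
    print("t",round(st["time"],2),"pos",p.round(4),"yaw",round(np.degrees(np.arctan2(m[1,0],m[0,0])),2),"tilt",m[:2,2].round(4),"F",st["force"].round(1),"w",round(st["gripper_width"],4))
    print("shift",d.round(4),"turn",w.round(3))
if __name__=="__main__": plan(*map(float,sys.argv[1:]))
E
python3 go.py .5 -.2 .25 -1.5
python3 -c "
from h import *
f=lambda p,s,o:(np.array(p,float)+.5)/s-.5+o
import pickle
t,s=pickle.load(open('c0.pkl','rb'))
print(onz(t,f([(105,67),(230,30)],5,[140,130]),.13), onz(t,f([(150,130),(272,105)],5,[140,130]),.0))"
```

```text
t 0.2 pos [ 0.146  -0.633   0.2215] yaw 12.99 tilt [-0.0003  0.001 ] F [-0.1 -0.2 -0.1] w 0.0854
shift [ 1.1057 -0.856  -0.0705] turn [-0.002  0.     0.506]
[[0.67080693 0.30320368 0.13      ]
 [0.6931312  0.23396457 0.13      ]] [[0.66536628 0.30625208 0.        ]
 [0.68257743 0.230565   0.        ]]
```

```bash
python3 -m handwheel '[[0.9,-0.7,-0.07,0,0,0.5,0],[0.9,-0.7,-0.07,0,0,0.5,0],[0.9,-0.7,-0.07,0,0,0.5,0],[0.9,-0.7,-0.07,0,0,0.5,0],[0.9,-0.7,-0.07,0,0,0.5,0],[0.9,-0.7,-0.07,0,0,0.5,0],[0.9,-0.7,-0.07,0,0,0.5,0],[0.9,-0.7,-0.07,0,0,0.5,0]]'; python3 go.py .56 0.1 .25 -1.5
```

```text
time: 0.87
position: [0.3569, -0.3735, 0.2427]
orientation: [3.141, -0.037, 0.0]
force: [0.8, -0.2, -0.6]
gripper_width: 0.0857
t 0.87 pos [ 0.3569 -0.3735  0.2427] yaw -1.34 tilt [ 0.     -0.0003] F [ 0.8 -0.2 -0.6] w 0.0857
shift [ 0.4798 -1.1953 -0.0185] turn [ 0.001 -0.     0.006]
```

```bash
python3 -m handwheel '[[0.4,-0.8,-0.02,0,0,0,0],[0.4,-0.8,-0.02,0,0,0,0],[0.4,-0.8,-0.02,0,0,0,0],[0.4,-0.8,-0.02,0,0,0,0],[0.4,-0.8,-0.02,0,0,0,0],[0.4,-0.8,-0.02,0,0,0,0],[0.4,-0.8,-0.02,0,0,0,0],[0.4,-0.8,-0.02,0,0,0,0]]'; python3 go.py .5815 0.271 .25 -1.5
```

```text
time: 1.53
position: [0.5125, -0.079, 0.2502]
orientation: [3.141, -0.037, 0.0]
force: [0.7, -1.0, 0.3]
gripper_width: 0.0855
t 1.53 pos [ 0.5125 -0.079   0.2502] yaw -1.35 tilt [ 0.0003 -0.0004] F [ 0.7 -1.   0.3] w 0.0855
shift [ 1.519e-01 -8.787e-01  1.000e-04] turn [ 0.001 -0.001  0.005]
```

```bash
python3 -m handwheel '[[0.152,-0.879,0,0,0,0,0],[0.152,-0.879,0,0,0,0,0],[0.152,-0.879,0,0,0,0,0],[0.152,-0.879,0,0,0,0,0],[0.152,-0.879,0,0,0,0,0],[0.152,-0.879,0,0,0,0,0],[0.152,-0.879,0,0,0,0,0],[0.152,-0.879,0,0,0,0,0]]';python3 -m handwheel '[[0,0,0,0,0,0,0],[0,0,0,0,0,0,0],[0,0,0,0,0,0,0]]'; python3 go.py .5815 0.271 .17 -1.5
```

```text
time: 2.2
position: [0.5765, 0.2481, 0.2498]
orientation: [3.141, -0.037, -0.0]
force: [0.7, 0.4, 0.8]
gripper_width: 0.0854
time: 2.45
position: [0.5763, 0.2457, 0.2493]
orientation: [3.14, -0.036, -0.001]
force: [0.7, -1.2, -0.3]
gripper_width: 0.0854
t 2.45 pos [0.5763 0.2457 0.2493] yaw -1.32 tilt [-0.001  -0.0012] F [ 0.7 -1.2 -0.3] w 0.0854
shift [ 0.0118 -0.0638  0.1982] turn [0.002 0.002 0.006]
```

```bash
python3 -m handwheel '[[0.012,-0.064,0,0,0,0,0],[0.012,-0.064,0,0,0,0,0],[0.012,-0.064,0.19,0,0,0,0],[0.012,-0.064,0.19,0,0,0,0],[0.012,-0.064,0.19,0,0,0,0],[0.012,-0.064,0.19,0,0,0,0],[0.012,-0.064,0.19,0,0,0,0]]'; python3 go.py .5815 0.271 .1 -1.5
python3 - <<'E'
from h import *
t=ctrl.camera("top");s=ctrl.camera("side")
crop(t,100,100,250,220,4,"t3.png");crop(s,100,100,300,250,4,"s3.png")
E
```

```text
time: 3.03
position: [0.5831, 0.2712, 0.1759]
orientation: [-3.141, 0.039, -0.003]
force: [-0.1, 0.8, -0.3]
gripper_width: 0.0853
t 3.03 pos [0.5831 0.2712 0.1759] yaw -1.43 tilt [0.0022 0.0008] F [-0.1  0.8 -0.3] w 0.0853
shift [-0.0044  0.0007  0.1897] turn [-0.002 -0.004  0.003]
```

View pics/t3.png

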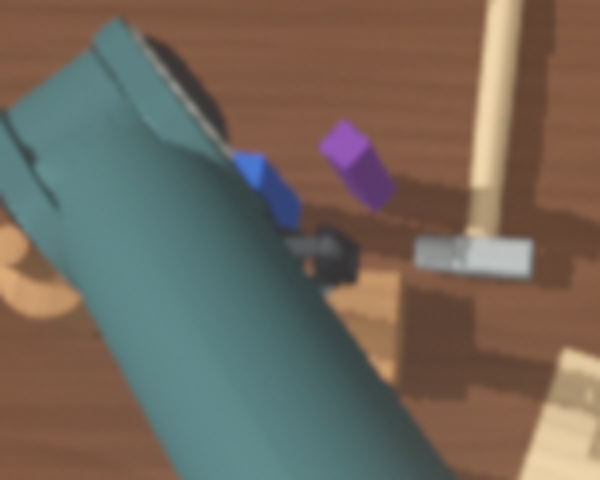

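View pics/s3.png

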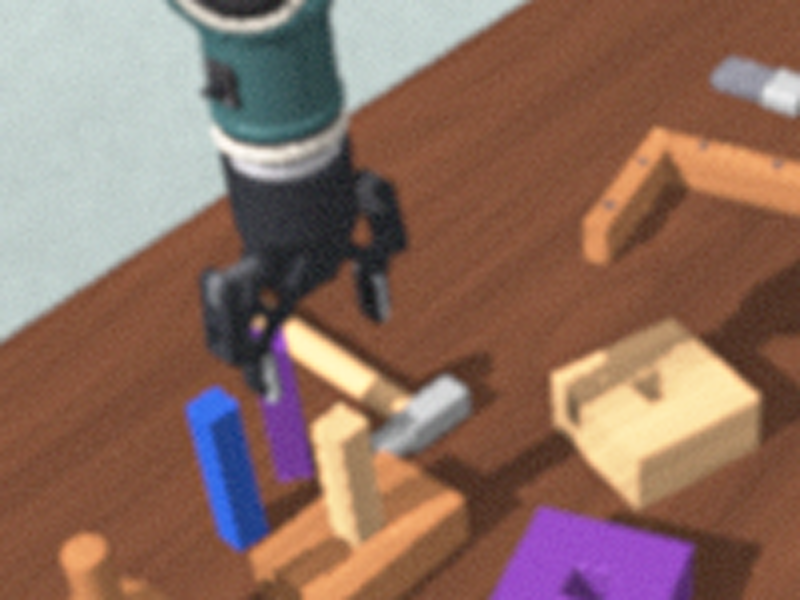

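```bash
python3 -m handwheel '[[-0.003,0,0.06,0,0,0,0],[-0.003,0,0.1,0,0,0,0],[-0.003,0,0.14,0,0,0,0],[-0.003,0,0.19,0,0,0,0],[-0.003,0,0.19,0,0,0,0],[-0.003,0,0.19,0,0,0,0]]'; python3 go.py .5815 0.271 .1 -1.5
python3 - <<'E'
from h import *
s=ctrl.camera("side")
crop(s,120,150,270,260,5,"s4.png")
E
```

```text
time: 3.63
position: [0.581, 0.2718, 0.0989]
orientation: [-3.141, 0.037, -0.001]
force: [0.1, 1.3, -0.1]
gripper_width: 0.0851
t 3.63 pos [0.581  0.2718 0.0989] yaw -1.34 tilt [0.0004 0.0001] F [ 0.1  1.3 -0.1] w 0.0851
shift [ 0.0013  0.002  -0.0028] turn [-0.    -0.001  0.006]
```

View pics/s4.png

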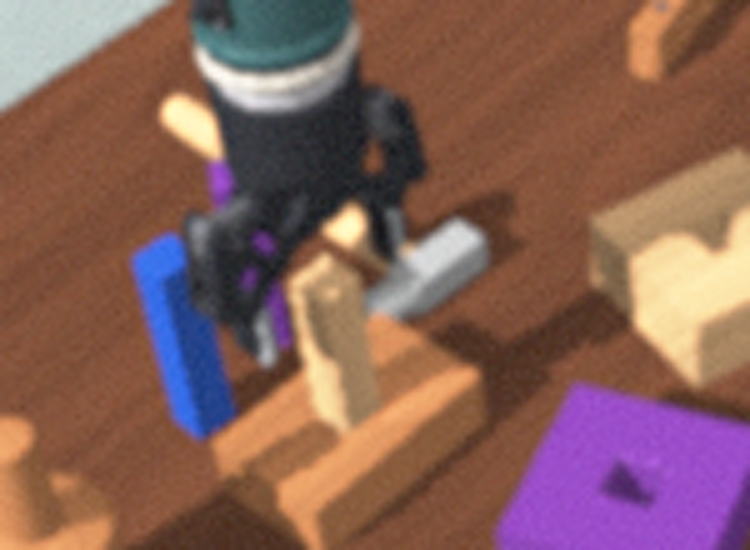

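Run:
```python
from h import *
s=ctrl.camera("side")
p=ctrl.state()["position"];print(p)
q=proj(s,[p,p-[0,0,.022],p+[0,.0425,-.009],p-[0,.0425,.009],p+[0,0,.051],[.5815,.2715,.14],[.5815,.2715,.04]])
print(q.round(1))
im=cv2.resize(s["image"][130:260,110:280,::-1],None,fx=4.5,fy=4.5,interpolation=cv2.INTER_CUBIC)
for i,(x,y) in enumerate(q):
    cv2.circle(im,(int((x-110)*4.5),int((y-130)*4.5)),3,(0,255,0) if i<5 else (0,0,255),-1)
cv2.imwrite("pics/s5.png",im)
```

```text
[0.58189154 0.27251243 0.10014695]
[[185.3 216.4]
 [186.4 222. ]
 [174.5 227.9]
 [196.6 209.8]
 [182.8 202.7]
 [183.7 205.6]
 [188.5 231.3]]
```

View pics/s5.png

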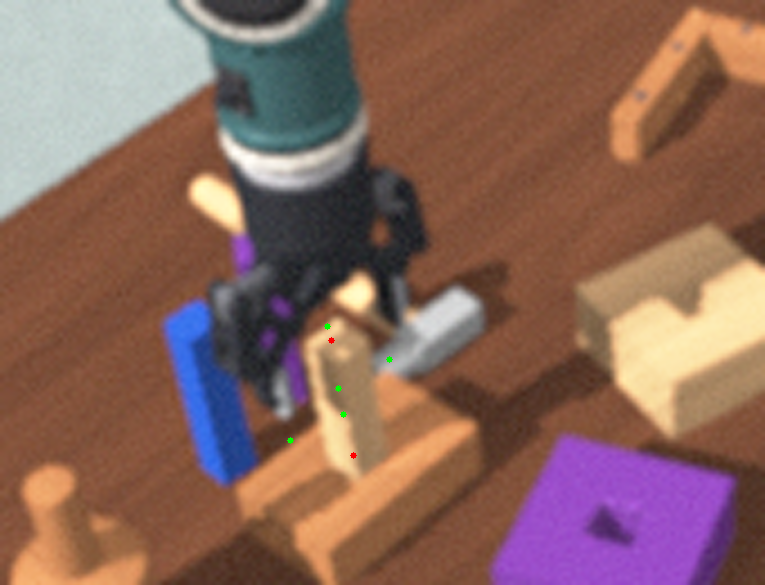

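Run:
```python
from h import *
s=ctrl.camera("top")
p=ctrl.state()["position"];print(p)
q=proj(s,[p,p-[0,0,.022],p+[0,.0425,-.009],p-[0,.0425,.009],p+[0,0,.051],p+[0,-.057,.04],[.5815,.2715,.14],[.5815,.2715,.04]])
print(q.round(1))
im=cv2.resize(s["image"][120:220,130:260,::-1],None,fx=6,fy=6,interpolation=cv2.INTER_CUBIC)
for i,(x,y) in enumerate(q):
    cv2.circle(im,(int((x-130)*6),int((y-120)*6)),3,(0,255,0) if i<6 else (0,0,255),-1)
cv2.imwrite("pics/t5.png",im)
```

```text
[0.58189636 0.27250516 0.10014605]
[[172.  176.5]
 [173.7 177.8]
 [158.  176.8]
 [187.5 177.3]
 [168.  173.1]
 [189.7 174.2]
 [169.3 174. ]
 [176.7 180.2]]
```

View pics/t5.png

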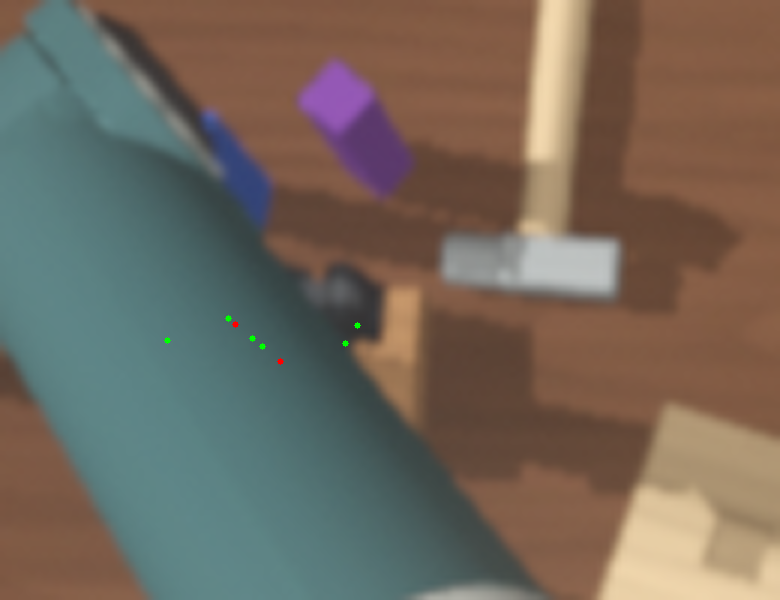

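Run:
```python
from h import *
s=ctrl.camera("side");t=ctrl.camera("top")
crop(s,150,150,220,230,7,"s6.png");crop(t,170,155,200,185,16,"t6.png")
f=lambda p,k,o:(np.array(p,float)+.5)/k-.5+o
for a,b in [((378,335),(425,245)),((382,280),(410,180)),((345,265),(380,170))]:
    print(tri(t,f(a,6,[130,120]),s,f(b,4.5,[110,130])))
print(ctrl.state()["joints"])
```

```text
(array([0.57196676, 0.2011791 , 0.17074188]), np.float64(0.003117037938704285))
(array([0.58797215, 0.19340691, 0.20771092]), np.float64(0.005744662652320659))
(array([0.59294822, 0.20815306, 0.22193201]), np.float64(0.001560908119032191))
[-0.20452349  0.6334155  -0.39710691  1.69360066  0.30378463  0.873124
 -2.32278981]
```

View pics/s6.png

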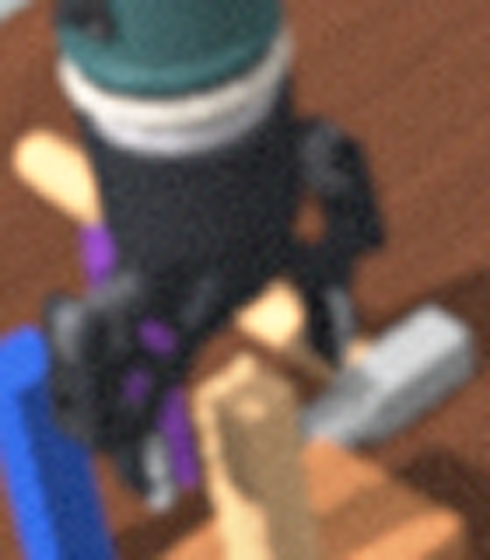

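View pics/t6.png

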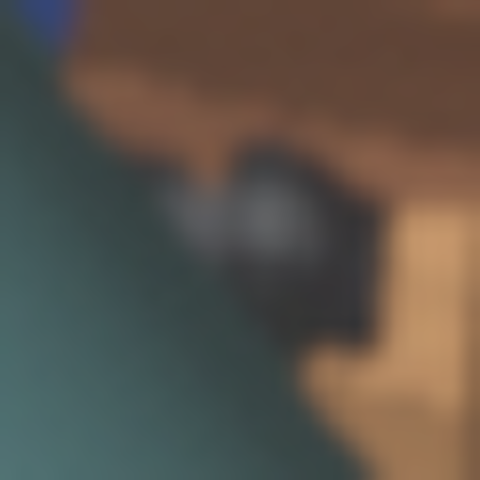

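Run:
```python
from h import *
s=ctrl.camera("side")
f=lambda p,k,o:(np.array(p,float)+.5)/k-.5+o
o,D=ray(s,[f((160,505),7,[150,150]),f((350,355),7,[150,150]),f((335,365),7,[150,150])])
for X in(.571,.582,.593,.61):
    print(X,(o+D*((X-o[0])/D[:,0])[:,None]).round(4).tolist())
```

```text
0.571 [[0.571, 0.3248, 0.1301], [0.571, 0.2238, 0.1287], [0.571, 0.232, 0.1297]]
0.582 [[0.582, 0.317, 0.1166], [0.582, 0.2143, 0.1152], [0.582, 0.2226, 0.1162]]
0.593 [[0.593, 0.3093, 0.1031], [0.593, 0.2047, 0.1017], [0.593, 0.2132, 0.1027]]
0.61 [[0.61, 0.2973, 0.0823], [0.61, 0.19, 0.0808], [0.61, 0.1987, 0.0818]]
```

```bash
python3 - <<'E'
from h import *
print(ctrl.nose_length,[a for a in dir(ctrl) if a[0]!='_'])
E
python3 -m handwheel '[[0,0,0,0,0,0,0.3],[0,0,0,0,0,0,0.5],[0,0,0,0,0,0,0.6],[0,0,0,0,0,0,0.6],[0,0,0,0,0,0,0.6],[0,0,0,0,0,0,0.6]]' 30
python3 - <<'E'
from h import *
s=ctrl.camera("side")
crop(s,150,150,220,230,7,"s7.png")
E
```

```text
0.022 ['IKError', 'camera', 'job_done', 'nose_length', 'state']
time: 4.43
position: [0.5806, 0.2718, 0.0978]
orientation: [3.141, -0.036, -0.0]
force: [1.4, 0.7, -0.7]
gripper_width: 0.0341
```

View pics/s7.png

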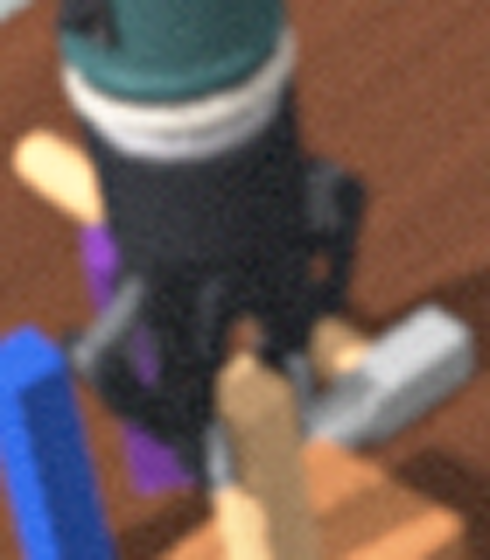

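Run:
```python
from h import *
s=ctrl.camera("side")
f=lambda p,k,o:(np.array(p,float)+.5)/k-.5+o
o,D=ray(s,[f((215,488),7,[150,150]),f((228,488),7,[150,150])])
for X in(.571,.582,.593,.61):
    print(X,(o+D*((X-o[0])/D[:,0])[:,None]).round(4).tolist())
t=ctrl.camera("top")
crop(t,160,150,210,195,12,"t7.png")
```

```text
0.571 [[0.571, 0.2989, 0.1176], [0.571, 0.293, 0.1127]]
0.582 [[0.582, 0.2907, 0.1039], [0.582, 0.2847, 0.0989]]
0.593 [[0.593, 0.2825, 0.0902], [0.593, 0.2764, 0.0851]]
0.61 [[0.61, 0.2698, 0.069], [0.61, 0.2635, 0.0637]]
```

View pics/t7.png

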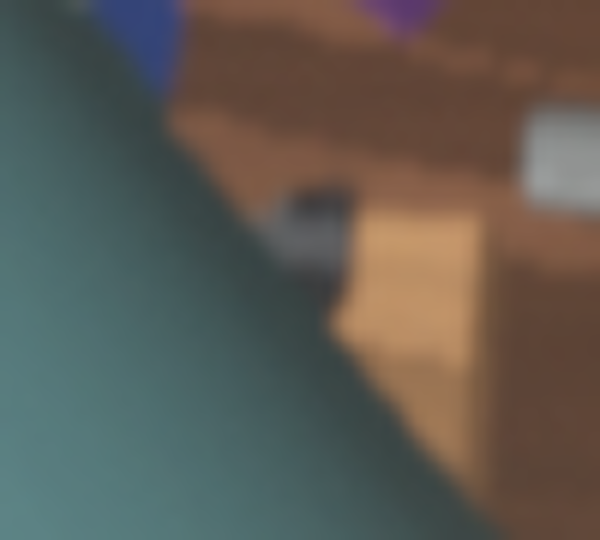

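```bash
python3 -m handwheel '[[0,0,0,0,0,0,0.7],[0,0,0,0,0,0,0.9],[0,0,0,0,0,0,0.9],[0,0,0,0,0,0,0.9],[0,0,0,0,0,0,0.9],[0,0,0,0,0,0,0.9]]' 70
python3 - <<'E'
from h import *
s=ctrl.camera("side")
crop(s,150,150,220,230,7,"s8.png")
E
```

```text
time: 5.08
position: [0.5808, 0.2718, 0.0981]
orientation: [-3.141, 0.037, -0.0]
force: [-0.7, -0.0, 2.0]
gripper_width: 0.0252
```

View pics/s8.png

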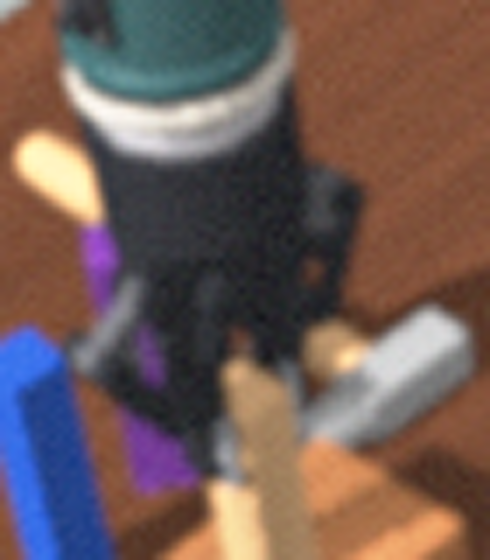

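```bash
python3 -m handwheel '[[0,0,-0.04,0,0,0,0.9],[0,0,-0.1,0,0,0,0.9],[0,0,-0.18,0,0,0,0.9],[0,0,-0.26,0,0,0,0.9],[0,0,-0.3,0,0,0,0.9],[0,0,-0.3,0,0,0,0.9],[0,0,-0.3,0,0,0,0.9]]'; python3 go.py .495 0.044 .22 -17
python3 - <<'E'
from h import *
s=ctrl.camera("side")
crop(s,110,110,270,230,5,"s9.png")
E
```

```text
time: 5.72
position: [0.5808, 0.2718, 0.2185]
orientation: [-3.141, 0.037, -0.002]
force: [-0.5, 0.2, -1.6]
gripper_width: 0.025
t 5.72 pos [0.5808 0.2718 0.2185] yaw -1.34 tilt [0.0012 0.0003] F [-0.5  0.2 -1.6] w 0.025
shift [-0.2011  0.5744 -0.0043] turn [-0.001 -0.002  0.547]
```

View pics/s9.png

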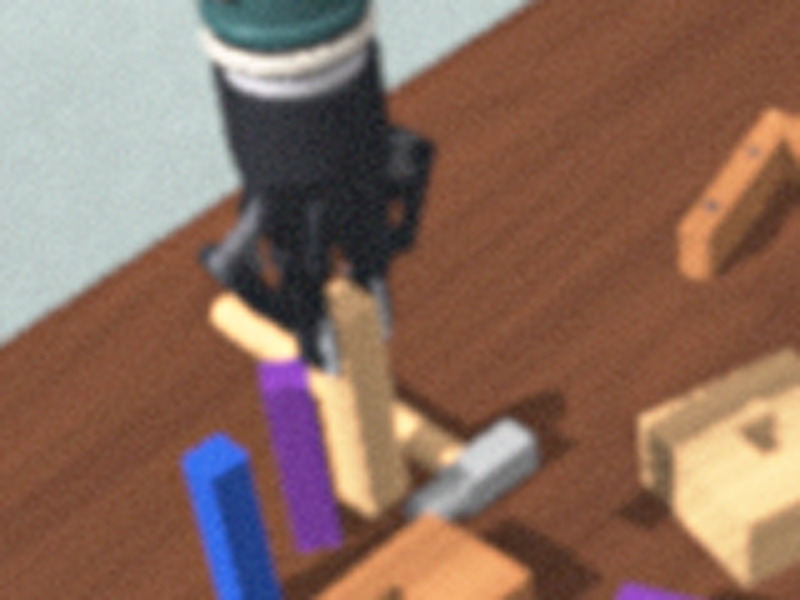

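```bash
python3 -m handwheel '[[-0.2,0.574,0,0,0,0.547,0.9],[-0.2,0.574,0,0,0,0.547,0.9],[-0.2,0.574,0,0,0,0.547,0.9],[-0.2,0.574,0,0,0,0.547,0.9],[-0.2,0.574,0,0,0,0.547,0.9],[-0.2,0.574,0,0,0,0.547,0.9],[-0.2,0.574,0,0,0,0.547,0.9],[-0.2,0.574,0,0,0,0.547,0.9]]'; python3 go.py .495 0.044 .22 -17
python3 - <<'E'
from h import *
s=ctrl.camera("side");t=ctrl.camera("top")
crop(s,190,90,330,240,5,"s10.png");crop(t,190,140,310,240,5,"t10.png")
E
```

```text
time: 6.43
position: [0.4939, 0.0416, 0.2165]
orientation: [3.105, -0.472, -0.005]
force: [0.8, 1.3, 0.3]
gripper_width: 0.0249
t 6.43 pos [0.4939 0.0416 0.2165] yaw -17.27 tilt [-0.003  -0.0009] F [0.8 1.3 0.3] w 0.0249
shift [ 0.0008 -0.0065 -0.0089] turn [ 0.004  0.005 -0.009]
```

View pics/s10.png

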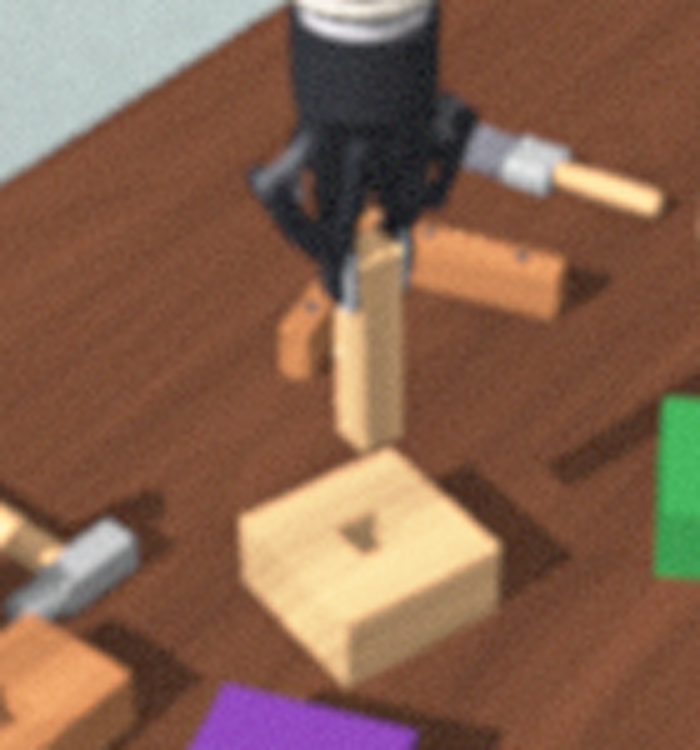

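View pics/t10.png

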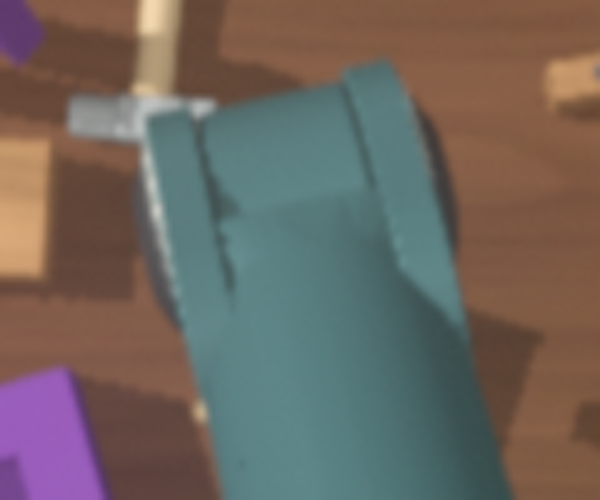

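Run:
```python
from h import *
s=ctrl.camera("side")
import pickle;pickle.dump(s,open("s10.pkl","wb"))
p=ctrl.state()["position"];print(p)
f=lambda p,k,o:(np.array(p,float)+.5)/k-.5+o
z0=p[2]-.0885
F=onz(s,f([(337,437),(368,452),(404,437)],5,[190,90]),z0)[:,:2]
print("foot",F.round(4),"ctr",(F[0]+F[2])/2,np.linalg.norm(np.diff(F,axis=0),axis=1))
crop(s,245,125,285,185,13,"s11.png")
g=crop(s,230,170,300,235,11,"s12.png")
```

```text
[0.4951947  0.0454174  0.21717234]
foot [[0.5059 0.0555]
 [0.484  0.0554]
 [0.4754 0.0328]] ctr [0.49066492 0.04413168] [0.02197161 0.02414741]
```

View pics/s11.png

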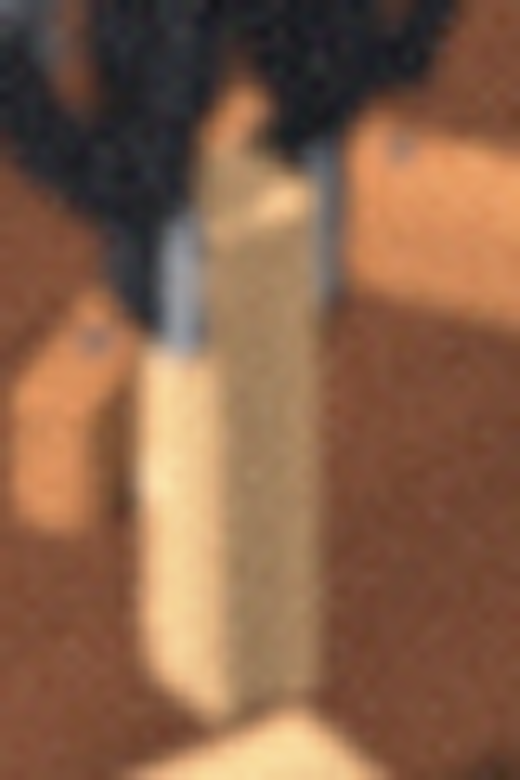

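View pics/s12.png

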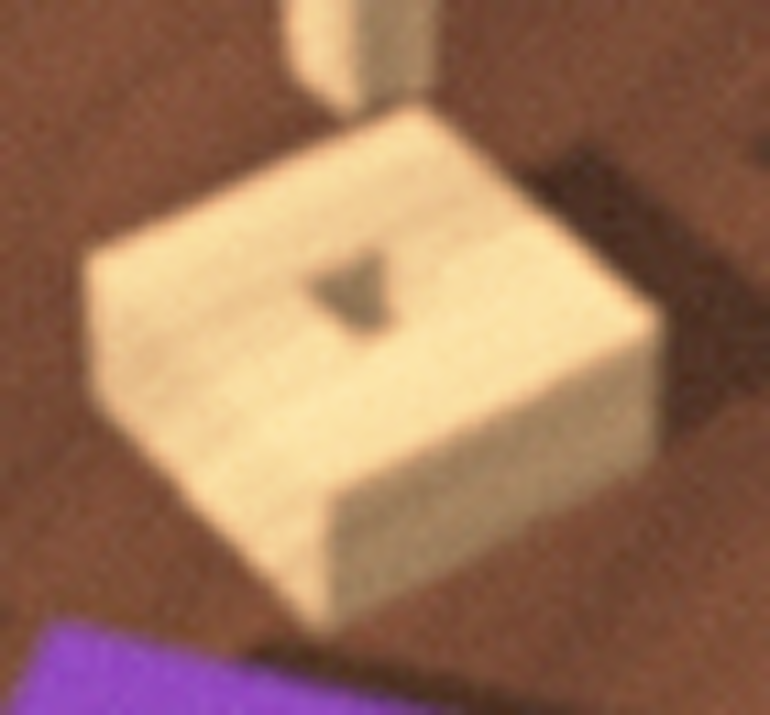

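```bash
python3 -m handwheel '[[0,0.003,0.06,0,0,0,0.9],[0,0.003,0.12,0,0,0,0.9],[0,0.003,0.17,0,0,0,0.9],[0,0.003,0.17,0,0,0,0.9],[0,0.003,0.17,0,0,0,0.9],[0,0.003,0.17,0,0,0,0.9]]'; python3 go.py .495 0.044 .15 -17
python3 - <<'E'
from h import *
s=ctrl.camera("side")
crop(s,225,150,305,235,9,"s13.png")
print(ctrl.state()["position"])
import pickle;pickle.dump(s,open("s13.pkl","wb"))
E
```

```text
time: 7.08
position: [0.4958, 0.0441, 0.1506]
orientation: [-3.107, 0.462, -0.001]
force: [0.8, -0.2, -0.7]
gripper_width: 0.0252
t 7.08 pos [0.4958 0.0441 0.1506] yaw -16.91 tilt [0.0009 0.0006] F [ 0.8 -0.2 -0.7] w 0.0252
shift [-0.0017  0.0008  0.0015] turn [-0.002 -0.001  0.003]
[0.49600326 0.04391205 0.15103106]
```

View pics/s13.png

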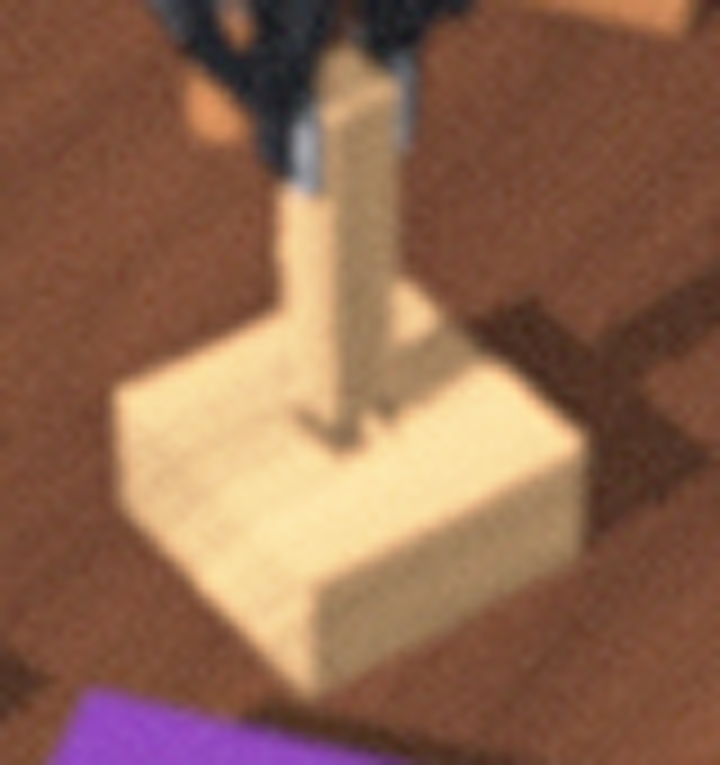

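Run:
```python
from h import *
import pickle;s=pickle.load(open("s13.pkl","rb"))
f=lambda p,k,o:(np.array(p,float)+.5)/k-.5+o
z=.151-.0885
H=onz(s,f([(115,393),(395,265),(588,432),(315,582)],9,[225,150]),.052)[:,:2]
print("head",H.round(4).tolist(),H.mean(0),np.linalg.norm(np.roll(H,-1,0)-H,axis=1))
for P in ([(285,395),(340,428),(392,405)],):
    F=onz(s,f(P,9,[225,150]),z)[:,:2];print("foot",F.round(4).tolist(),(F[0]+F[2])/2)
q=proj(s,[[*H.mean(0),.052]])[0];print((q-[225,150]+.5)*9-.5)
# mortise corners projected if head centre as measured
e=(H[1]-H[0]);e/=np.linalg.norm(e);n=np.array([-e[1],e[0]])
for z in(.052,.0625):
  for w in (.014,.013):
    print(z,w,[ ((proj(s,[[*(H.mean(0)+w*(a*e+b*n)),z]])[0]-[225,150]+.5)*9-.5).round().tolist() for a,b in((1,1),(1,-1),(-1,-1),(-1,1))])
```

```text
head [[0.5634, 0.0792], [0.5275, -0.0287], [0.4268, 0.0011], [0.4568, 0.1093]] [0.4936267  0.04021682] [0.1137785  0.10497524 0.11233782 0.11084112]
foot [[0.5104, 0.0551], [0.4864, 0.057], [0.4794, 0.0381]] [0.4948772  0.04660024]
[353.32935502 414.38013247]
0.052 0.014 [[364.0, 375.0], [413.0, 422.0], [342.0, 455.0], [294.0, 407.0]]
0.052 0.013 [[363.0, 377.0], [408.0, 421.0], [343.0, 452.0], [299.0, 408.0]]
0.0625 0.014 [[364.0, 351.0], [413.0, 398.0], [342.0, 432.0], [294.0, 384.0]]
0.0625 0.013 [[363.0, 354.0], [408.0, 398.0], [343.0, 429.0], [298.0, 384.0]]
```

Run:
```python
from h import *
import pickle;s=pickle.load(open("s13.pkl","rb"))
crop(s,248,175,278,205,20,"s14.png")
crop(s,235,178,292,217,14,"s15.png")
s=pickle.load(open("c0.pkl","rb"))[1]
crop(s,248,175,278,205,20,"s16.png")
```

```text
(no output)
```

View pics/s14.png

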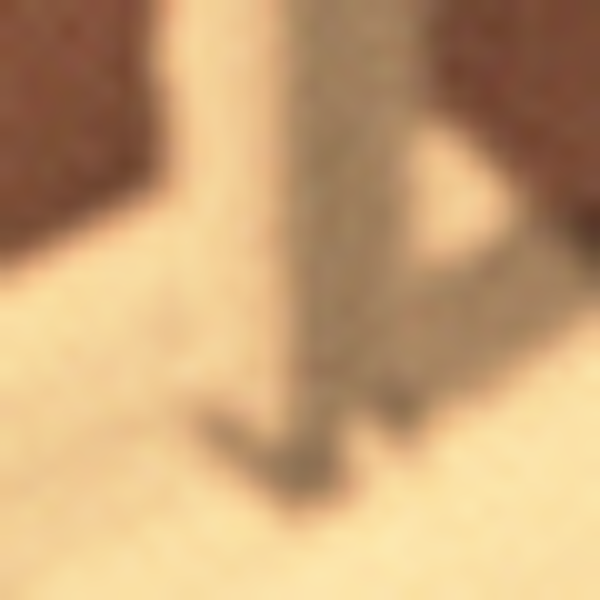

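View pics/s16.png

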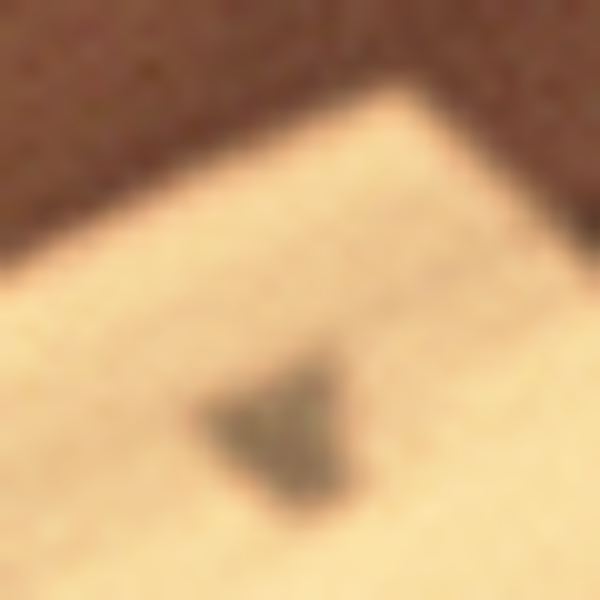

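Run:
```python
from h import *
import pickle;s=pickle.load(open("s13.pkl","rb"));t=pickle.load(open("c0.pkl","rb"))[0]
f=lambda p,k,o:(np.array(p,float)+.5)/k-.5+o
print("mortise side",onz(s,f([(317,428),(195,405),(335,340),(300,515)],20,[248,175]),.052))
a=f([(560,403),(545,372),(592,380),(580,435),(535,425)],5,[140,130]);print("mortise top",onz(t,a,.052))
# tri mortise centre
print(tri(t,a[0],s,f((317,428),20,[248,175])))
crop(t,238,195,268,225,20,"t16.png")
```

```text
mortise side [[0.49381592 0.04213358 0.052     ]
 [0.51138973 0.04896713 0.052     ]
 [0.50329145 0.02505864 0.052     ]
 [0.48456143 0.05856994 0.052     ]]
mortise top [[0.49570343 0.04633621 0.052     ]
 [0.51359118 0.05545794 0.052     ]
 [0.5094894  0.02806229 0.052     ]
 [0.47737156 0.03435023 0.052     ]
 [0.48261858 0.06052019 0.052     ]]
(array([0.4938313 , 0.04526119, 0.05462542]), np.float64(0.003838039795289768))
```

View pics/t16.png

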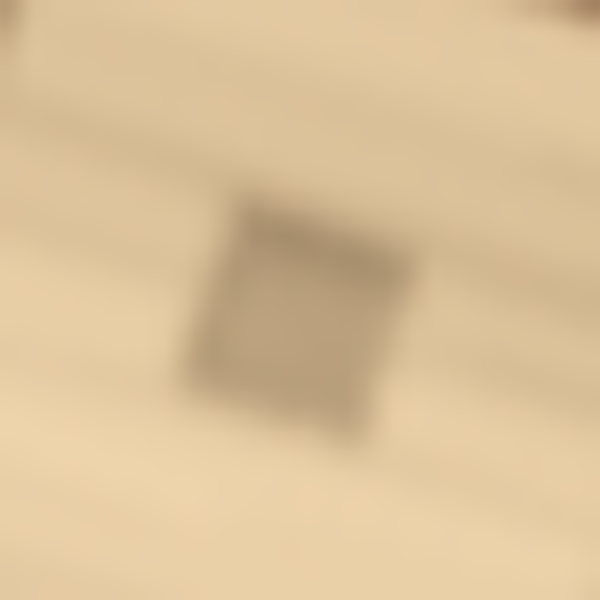

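```bash
python3 -m handwheel '[[-0.0045,0.004,0,0,0,0,0.9],[-0.0045,0.004,0.015,0,0,0,0.9],[-0.0045,0.004,0.025,0,0,0,0.9],[-0.0045,0.004,0.035,0,0,0,0.9],[-0.0045,0.004,0.045,0,0,0,0.9],[-0.0045,0.004,0.045,0,0,0,0.9]]'; python3 go.py .494 0.043 .1005 -17
python3 - <<'E'
from h import *
s=ctrl.camera("side")
crop(s,225,150,305,235,9,"s17.png")
print(ctrl.state()["position"],ctrl.state()["force"],ctrl.state()["wrist_torque"])
E
```

```text
time: 7.63
position: [0.4924, 0.0421, 0.1311]
orientation: [-3.107, 0.464, 0.002]
force: [1.0, -0.1, -1.9]
gripper_width: 0.0252
t 7.63 pos [0.4924 0.0421 0.1311] yaw -17.0 tilt [-0.001   0.0002] F [ 1.  -0.1 -1.9] w 0.0252
shift [ 0.0032 -0.0034  0.0765] turn [ 0.     0.002 -0.   ]
[0.49252455 0.04200857 0.13142576] [ 1.0896971   0.73930561 -0.99945122] [ 0.15367138 -0.05348066 -0.04802797]
```

View pics/s17.png

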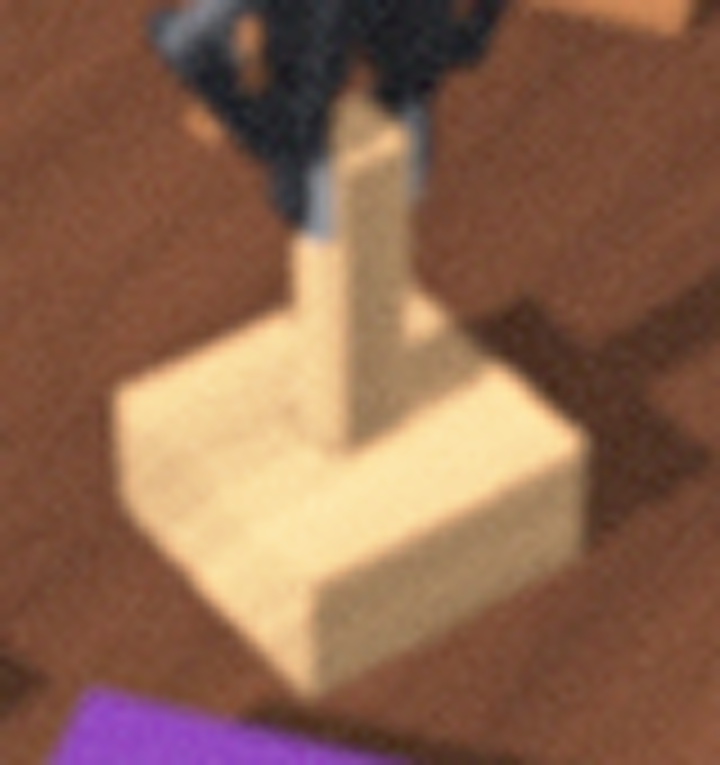

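```bash
python3 -m handwheel '[[0,0,0.02,0,0,0,0.9],[0,0,0.04,0,0,0,0.9],[0,0,0.055,0,0,0,0.9],[0,0,0.065,0,0,0,0.9],[0,0,0.07,0,0,0,0.9],[0,0,0.07,0,0,0,0.9]]'; python3 go.py .494 0.043 .1005 -17
```

```text
time: 8.18
position: [0.4925, 0.042, 0.1033]
orientation: [3.107, -0.464, -0.002]
force: [0.2, 0.8, -1.0]
gripper_width: 0.0249
t 8.18 pos [0.4925 0.042  0.1033] yaw -17.0 tilt [-0.0011  0.0001] F [ 0.2  0.8 -1. ] w 0.0249
shift [ 0.003  -0.0034  0.007 ] turn [0.001 0.002 0.   ]
```

```bash
python3 -m handwheel '[[0,0,0.004,0,0,0,0.9],[0,0,0.007,0,0,0,0.9],[0,0,0.01,0,0,0,0.9],[0,0,0.012,0,0,0,0.9],[0,0,0.012,0,0,0,0.9]]'; python3 go.py .494 0.043 .1005 -17
```

```text
time: 8.6
position: [0.4931, 0.0419, 0.1]
orientation: [3.107, -0.464, 0.001]
force: [-1.2, -0.6, 6.8]
gripper_width: 0.0252
t 8.6 pos [0.4931 0.0419 0.1   ] yaw -17.0 tilt [ 0.0006 -0.0004] F [-1.2 -0.6  6.8] w 0.0252
shift [ 0.0013 -0.0032 -0.0013] turn [ 0.    -0.001 -0.   ]
```

View pic.

Run:
```python
from h import *
s=ctrl.camera("side")
import pickle;pickle.dump(s,open("s18.pkl","wb"))
crop(s,215,140,305,235,8,"s18.png")
```

```text
(no output)
```

View pics/s18.png

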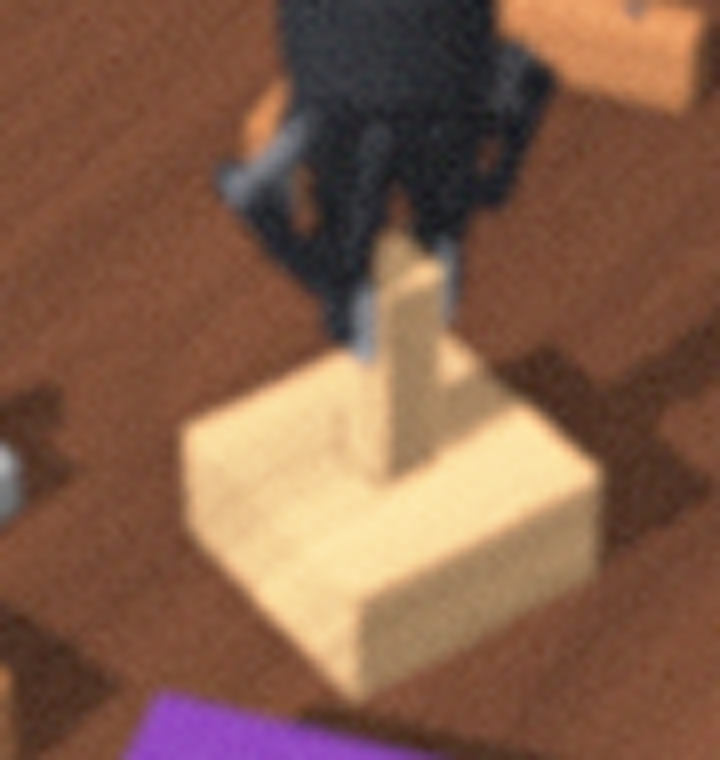

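Run:
```python
from h import *
import pickle;t=pickle.load(open("c0.pkl","rb"))[0]
im=t["image"][135:200,295:365,::-1].astype(float)
im=np.clip((im-60)*1.6,0,255).astype(np.uint8)
im=cv2.resize(im,None,fx=11,fy=11,interpolation=cv2.INTER_LANCZOS4)
for k in range(0,70,10): cv2.putText(im,str(295+k),(k*11,10),0,.35,(255,255,255))
for k in range(0,65,10): cv2.putText(im,str(135+k),(0,k*11+5),0,.35,(255,255,255))
cv2.imwrite("pics/t20.png",im[:,:800])
```

```text
(no output)
```

View pics/t20.png

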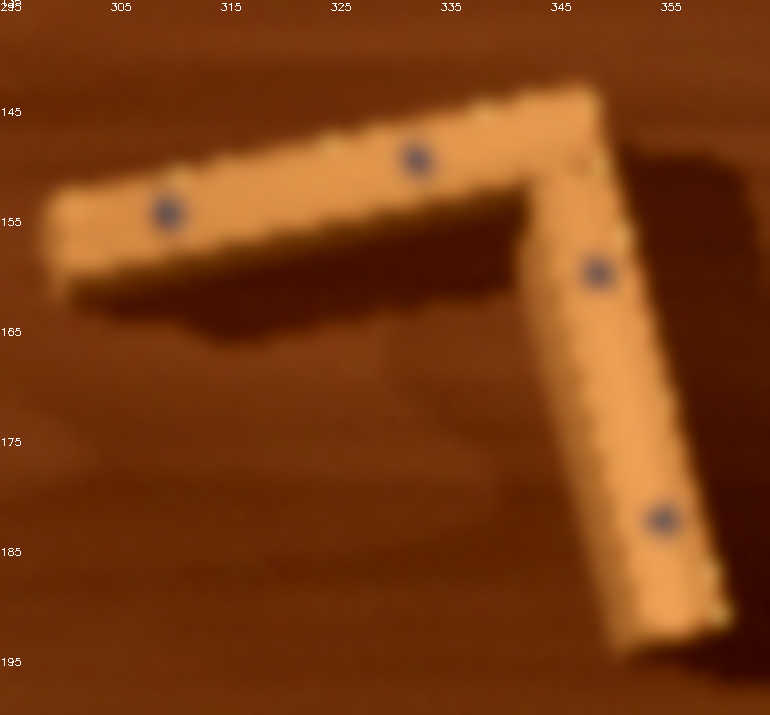

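Run:
```python
from h import *
import pickle;t=pickle.load(open("c0.pkl","rb"))[0]
f=lambda p,k,o:(np.array(p,float)+.5)/k-.5+o
A=onz(t,f([(72,277),(530,182),(635,640),(170,213),(417,158),(598,272),(663,519),(45,195),(590,85),(730,620)],11,[295,135]),.04)[:,:2]
ang=lambda a,b:np.degrees(np.arctan2(*(b-a)[::-1]))
print(A.round(4).tolist())
print("far",ang(A[1],A[0])-90,np.linalg.norm(A[0]-A[1]),"right",ang(A[2],A[1]),np.linalg.norm(A[2]-A[1]))
print("screws",ang(A[4],A[3])-90,ang(A[6],A[5]),"outer",ang(A[8],A[7])-90,ang(A[9],A[8]))
psi=np.radians(11.2);x=np.array([np.cos(psi),np.sin(psi)]);y=np.array([-x[1],x[0]])
for P in A: print(((P-A[1])@x).round(4),((P-A[1])@y).round(4))
```

```text
[[0.651, -0.0978], [0.6803, -0.2231], [0.5546, -0.25], [0.6694, -0.1245], [0.6863, -0.1921], [0.6556, -0.2414], [0.5877, -0.2581], [0.6736, -0.0904], [0.7081, -0.2401], [0.5605, -0.2759]]
far 13.187655487386778 0.1287340269222679 right 12.076543808998851 0.12859829719219973
screws 14.063729261362496 13.82682253111648 outer 12.947717892731447 13.650535738918697
-0.0045 0.1287
0.0 0.0
-0.1286 -0.002
0.0084 0.0989
0.0119 0.0292
-0.0278 -0.0132
-0.0976 -0.0164
0.0192 0.1315
0.0239 -0.0221
-0.1278 -0.0286
```

```bash
python3 -m handwheel '[[0.02,0.023,0,0,0,-0.06,0.9],[0.05,0.058,0,0,0,-0.15,0.9],[0.085,0.098,0,0,0,-0.24,0.9],[0.12,0.138,0,0,0,-0.33,0.9],[0.15,0.173,0,0,0,-0.42,0.9],[0.18,0.207,0,0,0,-0.51,0.9],[0.2,0.23,0,0,0,-0.57,0.9],[0.21,0.242,0,0,0,-0.6,0.9]]'; python3 go.py .588 -.17 .1 17
python3 - <<'E'
from h import *
s=ctrl.camera("side");t=ctrl.camera("top")
crop(s,215,90,345,230,5,"s21.png");crop(t,220,120,380,250,5,"t21.png")
E
```

```text
time: 9.32
position: [0.5459, -0.0763, 0.1]
orientation: [-3.141, -0.004, -0.002]
force: [-1.9, 4.2, 6.5]
gripper_width: 0.0248
t 9.32 pos [ 0.5459 -0.0763  0.1   ] yaw 0.14 tilt [0.0013 0.0003] F [-1.9  4.2  6.5] w 0.0248
shift [0.1048 0.2344 0.    ] turn [-0.    -0.003 -0.589]
```

View pics/s21.png

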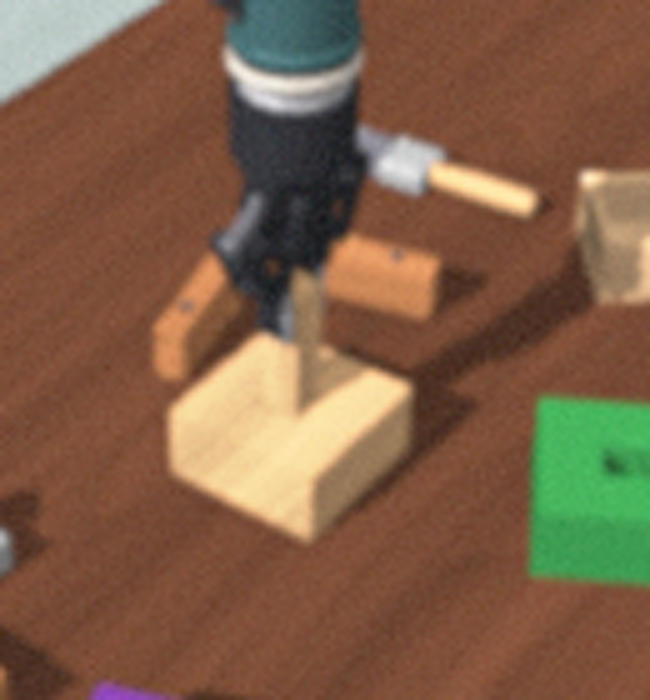

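View pics/t21.png

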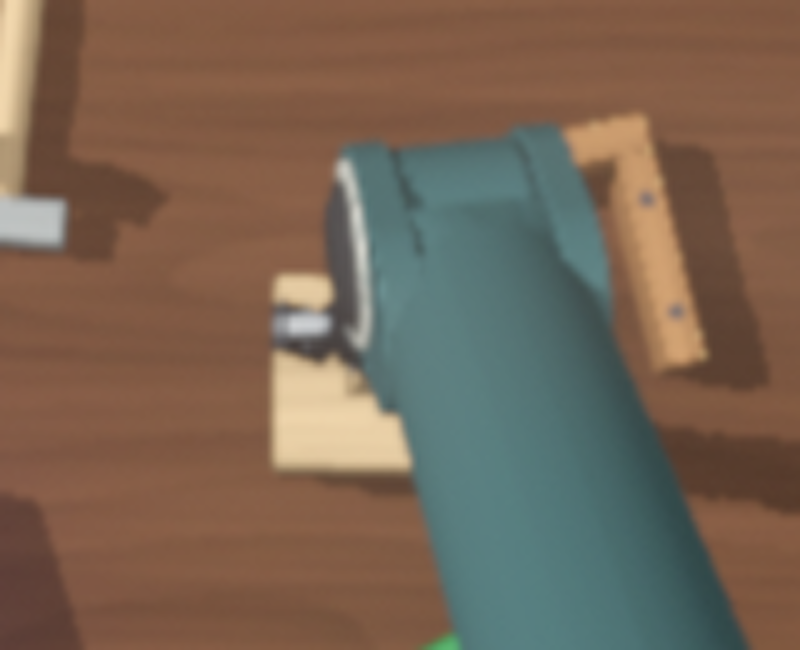

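```bash
python3 -m handwheel '[[0.01,0.022,0,0,0,-0.08,0.9],[0.024,0.055,0,0,0,-0.17,0.9],[0.042,0.093,0,0,0,-0.26,0.9],[0.06,0.132,0,0,0,-0.35,0.9],[0.075,0.167,0,0,0,-0.43,0.9],[0.09,0.2,0,0,0,-0.48,0.9],[0.1,0.222,0,0,0,-0.5,0.9],[0.105,0.232,0,0,0,-0.5,0.9]]'; python3 go.py .588 -.17 .1 13.3
python3 - <<'E'
from h import *
s=ctrl.camera("side");t=ctrl.camera("top")
crop(s,215,90,345,230,5,"s22.png");crop(t,260,120,380,220,6,"t22.png")
import pickle;pickle.dump((t,s),open("c22.pkl","wb"))
E
```

```text
time: 10.08
position: [0.5878, -0.1685, 0.1]
orientation: [-3.116, -0.395, -0.001]
force: [-2.1, 3.0, 6.9]
gripper_width: 0.025
t 10.08 pos [ 0.5878 -0.1685  0.1   ] yaw 14.45 tilt [0.0008 0.0004] F [-2.1  3.   6.9] w 0.025
shift [-0.0005  0.0037  0.    ] turn [-0.    -0.002  0.04 ]
```

View pics/s22.png

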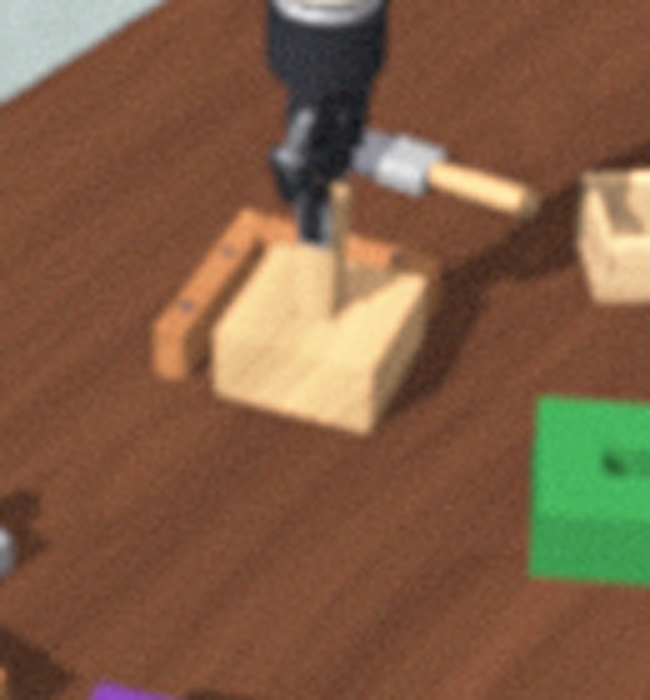

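View pics/t22.png

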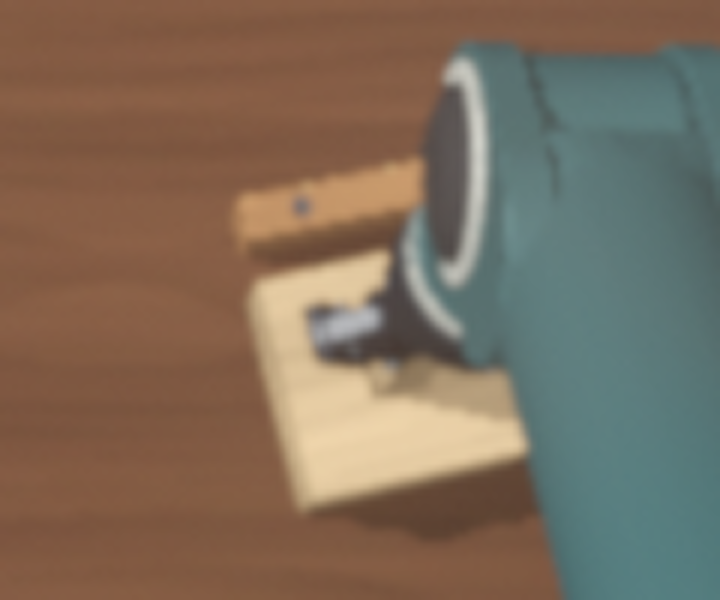

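Run:
```python
from h import *
import pickle;t,s=pickle.load(open("c22.pkl","rb"))
f=lambda p,k,o:(np.array(p,float)+.5)/k-.5+o
ang=lambda a,b:np.degrees(np.arctan2(*(b-a)[::-1]))
B=onz(t,f([(310,508),(525,448),(252,292),(390,250)],6,[260,120]),.052)[:,:2]
print(ang(B[1],B[0])-90, ang(B[0],B[2]),ang(B[3],B[2])-90,np.linalg.norm(B[2]-B[0]))
g=onz(s,f([(215,345),(365,388),(430,275),(272,243)],5,[215,90]),.052)[:,:2]
print(g.round(4),g.mean(0),ang(g[1],g[0]),ang(g[2],g[1])+90)
c=onz(s,f([(250,237),(187,370),(190,335)],5,[215,90]),.04);print(c)
A=onz(t,f([(245,255),(425,212),(238,195),(420,158)],6,[260,120]),.04)[:,:2];print("fence",ang(A[1],A[0])-90,ang(A[3],A[2])-90)
```

```text
16.66506787321137 15.101984505339434 18.3470307282998 0.10980819202210162
[[ 0.6172 -0.0902]
 [ 0.5127 -0.1119]
 [ 0.5464 -0.2395]
 [ 0.6558 -0.2058]] [ 0.58300647 -0.16186532] 11.716164687151254 194.79665230003155
[[ 0.68281271 -0.21619631  0.04      ]
 [ 0.62524853 -0.07023688  0.04      ]
 [ 0.64685515 -0.1010303   0.04      ]]
fence 14.89366460907678 13.010959518253088
```

```bash
python3 -m handwheel '[[0.008,0.008,0,0,0,0.04,0.9],[0.016,0.016,0,0,0,0.04,0.9],[0.024,0.024,0,0,0,0.04,0.9],[0.032,0.032,0,0,0,0.04,0.9],[0.038,0.038,0,0,0,0.04,0.9],[0.038,0.038,0,0,0,0.04,0.9]]'; python3 go.py .612 -.185 .1 13.3
python3 -m handwheel '[[0.004,0.004,0,0,0,0,0.9],[0.008,0.008,0,0,0,0,0.9],[0.01,0.01,0,0,0,0,0.9],[0.01,0.01,0,0,0,0,0.9]]'; python3 go.py .612 -.185 .1 13.3
```

```text
time: 10.68
position: [0.6059, -0.1785, 0.1]
orientation: [-3.12, -0.365, 0.0]
force: [-1.3, 0.3, 6.0]
gripper_width: 0.0251
t 10.68 pos [ 0.6059 -0.1785  0.1   ] yaw 13.35 tilt [-0.0002  0.    ] F [-1.3  0.3  6. ] w 0.0251
shift [0.0111 0.0193 0.0001] turn [-0.     0.     0.002]
time: 11.02
position: [0.6102, -0.1811, 0.1]
orientation: [-3.12, -0.366, 0.001]
force: [-2.5, 2.4, 6.9]
gripper_width: 0.0254
t 11.02 pos [ 0.6102 -0.1811  0.1   ] yaw 13.37 tilt [-0.001   0.0003] F [-2.5  2.4  6.9] w 0.0254
shift [0.002  0.0105 0.    ] turn [-0.001  0.002  0.002]
```

Free sliding still (about 3 N of bench friction). Creep on along both directions.

```bash
python3 -m handwheel '[[0.003,0.003,0,0,0,0,0.9],[0.006,0.007,0,0,0,0,0.9],[0.008,0.01,0,0,0,0,0.9],[0.008,0.01,0,0,0,0,0.9]]'; python3 go.py .612 -.185 .1 13.3
python3 - <<'E'
from h import *
s=ctrl.camera("side");t=ctrl.camera("top")
crop(s,235,100,325,180,8,"s23.png");crop(t,280,120,380,200,7,"t23.png")
E
```

```text
time: 11.35
position: [0.6144, -0.1841, 0.1001]
orientation: [-3.12, -0.366, 0.001]
force: [-3.2, 2.4, 7.3]
gripper_width: 0.0254
t 11.35 pos [ 0.6144 -0.1841  0.1001] yaw 13.37 tilt [-0.0006  0.0005] F [-3.2  2.4  7.3] w 0.0254
shift [-0.0064  0.0007  0.0002] turn [-0.001  0.001  0.002]
```

View pics/s23.png

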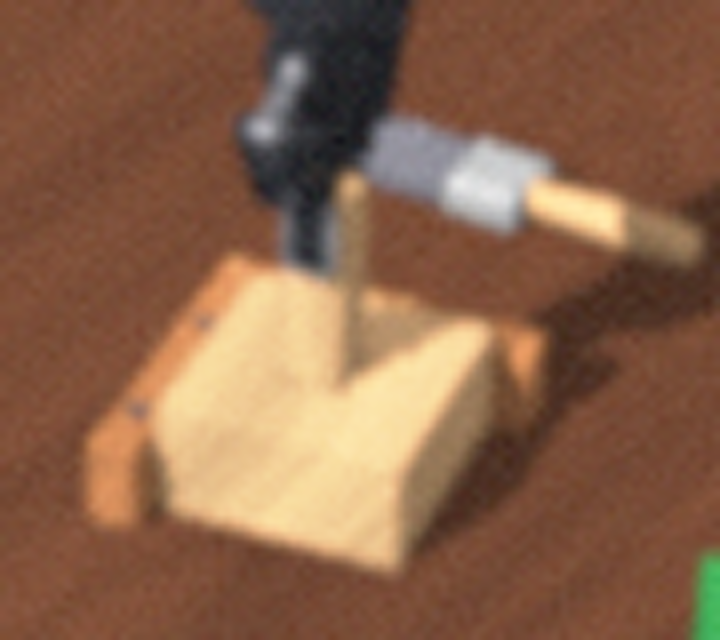

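View pics/t23.png

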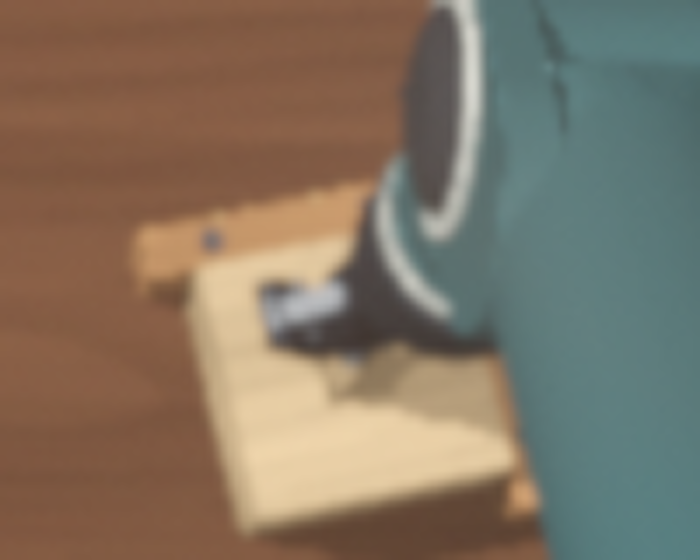

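```bash
cat > ff.py <<'E'
from cell import ctrl
import numpy as np
from scipy.spatial.transform import Rotation as R
s=ctrl.state();a=np.radians(13.3);x=np.array([np.cos(a),np.sin(a)]);y=np.array([-x[1],x[0]])
p=s["position"];F=s["force"];m=R.from_rotvec(s["orientation"]).as_matrix();c=np.array([.680,-.2235])
print("t",round(s["time"],2),"fence xy mm",(1e3*np.array([(p[:2]-c)@x,(p[:2]-c)@y])).round(1),"z",round(p[2],4),"F far,right,z",(-F[:2]@x).round(1),(F[:2]@y).round(1),F[2].round(1),"tq",s["wrist_torque"].round(2),"yaw",round(np.degrees(np.arctan2(m[1,0],m[0,0])),2),"tilt",m[:2,2].round(4),"w",round(s["gripper_width"],4))
E
python3 ff.py
python3 -m handwheel '[[0.003,0.003,0,0,0,0,0.9],[0.005,0.005,0,0,0,0,0.9],[0.005,0.005,0,0,0,0,0.9],[0.005,0.005,0,0,0,0,0.9]]' >/dev/null; python3 ff.py
python3 -m handwheel '[[0.003,0.003,0,0,0,0,0.9],[0.005,0.005,0,0,0,0,0.9],[0.005,0.005,0,0,0,0,0.9],[0.005,0.005,0,0,0,0,0.9]]'>/dev/null; python3 ff.py
```

```text
t 11.45 fence xy mm [-54.8  53.4] z 0.1 F far,right,z 2.2 2.2 6.0 tq [0.49 0.65 0.02] yaw 13.38 tilt [-0.0005  0.0004] w 0.0252
t 11.78 fence xy mm [-53.9  52.7] z 0.1 F far,right,z 5.2 4.5 10.4 tq [0.99 1.58 0.08] yaw 13.4 tilt [-0.0038  0.0015] w 0.0252
t 12.12 fence xy mm [-52.9  52.4] z 0.1001 F far,right,z 8.9 7.8 13.6 tq [1.66 2.66 0.04] yaw 13.43 tilt [-0.0072  0.0032] w 0.0251
```

Run:
```python
from h import *
s=ctrl.camera("side");t=ctrl.camera("top")
crop(s,235,100,325,180,8,"s24.png");crop(t,280,120,380,200,7,"t24.png")
import pickle;pickle.dump((t,s),open("c24.pkl","wb"))
```

```text
(no output)
```

View pics/s24.png

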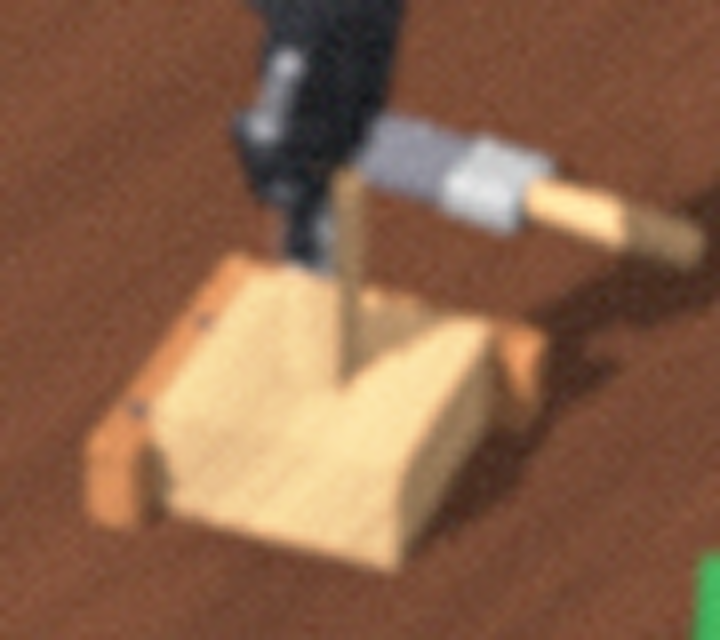

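View pics/t24.png

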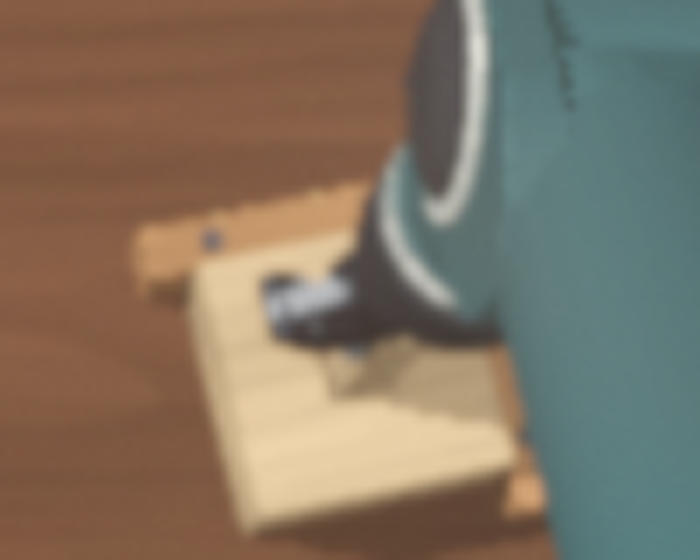

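Run:
```python
from h import *
import pickle;t,s=pickle.load(open("c24.pkl","rb"))
crop(t,300,148,360,200,13,"t25.png")
crop(s,250,130,302,175,14,"s25.png")
```

```text
(no output)
```

View pics/t25.png

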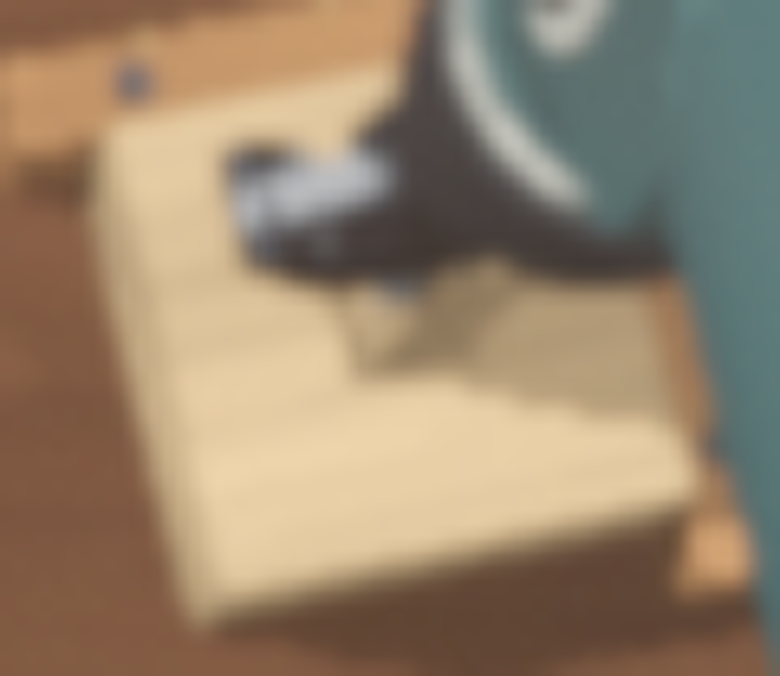

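View pics/s25.png

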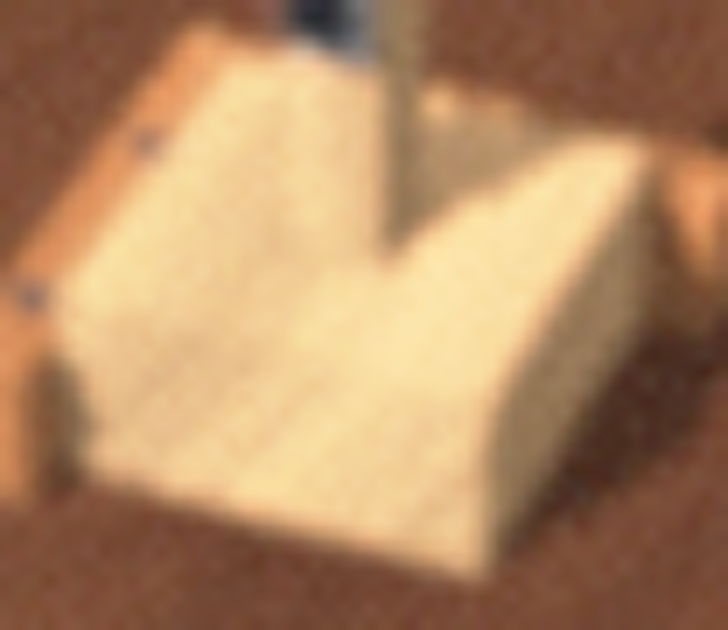

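Run:
```python
from h import *
import pickle;t,s=pickle.load(open("c24.pkl","rb"))
f=lambda p,k,o:(np.array(p,float)+.5)/k-.5+o
ang=lambda a,b:np.degrees(np.arctan2(*(b-a)[::-1]))
B=onz(t,f([(222,608),(685,503),(110,135),(385,68)],13,[300,148]),.052)[:,:2]
print("near",ang(B[1],B[0])-90,"left",ang(B[0],B[2]),"far",ang(B[3],B[2])-90,np.linalg.norm(B[2]-B[0]),np.linalg.norm(B[1]-B[0]))
C=onz(t,f([(95,195),(190,628)],13,[300,148]),.0)[:,:2];print("left bottom",ang(C[1],C[0]),np.linalg.norm(C[1]-C[0]))
D=onz(t,f([(0,55),(400,-25),(10,160)],13,[300,148]),.04)[:,:2];print("fence outer",ang(D[1],D[0])-90)
a=np.radians(13.3);x=np.array([np.cos(a),np.sin(a)]);y=np.array([-x[1],x[0]]);c=np.array([.680,-.2235])
for P in [*B,*C]: print(((P-c)@x*1e3).round(1),((P-c)@y*1e3).round(1))
g=onz(s,f([(60,310),(205,60),(645,140),(490,395)],14,[250,130]),.052)[:,:2]
print("side",ang(g[3],g[0]),ang(g[0],g[1])+90,ang(g[3],g[2])+90,[((P-c)@x*1e3).round(1) for P in g],[((P-c)@y*1e3).round(1) for P in g])
h=onz(s,f([(95,475),(485,578)],14,[250,130]),0)[:,:2];print("side bottom",ang(h[1],h[0]),[((P-c)@x*1e3).round(1) for P in h],[((P-c)@y*1e3).round(1) for P in h])
```

```text
near 13.932244679570175 left 13.197019575827907 far 15.177268373516355 0.11101049268270648 0.10818619798004941
left bottom 12.313403314497052 0.10567221224296407
fence outer 12.829938426301325
-111.7 109.9
-110.5 1.7
-0.7 109.7
1.5 44.5
-3.8 107.3
-109.5 109.1
side 18.443530073629123 18.509332859453707 14.555224231479357 [np.float64(-3.3), np.float64(6.7), np.float64(-107.7), np.float64(-110.1)] [np.float64(114.7), np.float64(4.8), np.float64(-6.1), np.float64(105.1)]
side bottom 13.76705547273996 [np.float64(-9.5), np.float64(-112.0)] [np.float64(110.1), np.float64(109.3)]
```

```bash
python3 ff.py
python3 -m handwheel '[[0.002,0.002,0,0,0,0,0.9],[0.003,0.004,0,0,0,0,0.9],[0.003,0.004,0,0,0,0,0.9],[0.003,0.004,0,0,0,0,0.9],[0.003,0.004,0,0,0,0,0.9],[0.003,0.004,0,0,0,0,0.9]]' 90 >/dev/null; python3 ff.py
python3 -m handwheel '[[0,0,0,0,0,0,0.9],[0,0,0,0,0,0,0.9],[0,0,0,0,0,0,0.9],[0,0,0,0,0,0,0.9],[0,0,0,0,0,0,0.9],[0,0,0,0,0,0,0.9]]' >/dev/null; python3 ff.py
python3 - <<'E'
from h import *
s=ctrl.camera("side");t=ctrl.camera("top")
crop(s,235,100,325,180,8,"s26.png");crop(t,300,148,360,200,13,"t26.png")
E
```

```text
t 12.22 fence xy mm [-52.9  52.4] z 0.1001 F far,right,z 7.9 8.9 14.2 tq [1.71 2.62 0.03] yaw 13.43 tilt [-0.0071  0.0032] w 0.0247
t 12.72 fence xy mm [-52.3  52.2] z 0.1001 F far,right,z 10.2 11.4 17.5 tq [ 2.3   3.34 -0.03] yaw 13.46 tilt [-0.0094  0.0047] w 0.0249
t 13.22 fence xy mm [-52.3  52.3] z 0.1001 F far,right,z 9.4 12.1 17.4 tq [2.22 3.39 0.03] yaw 13.46 tilt [-0.0095  0.0047] w 0.0249
```

View pics/s26.png

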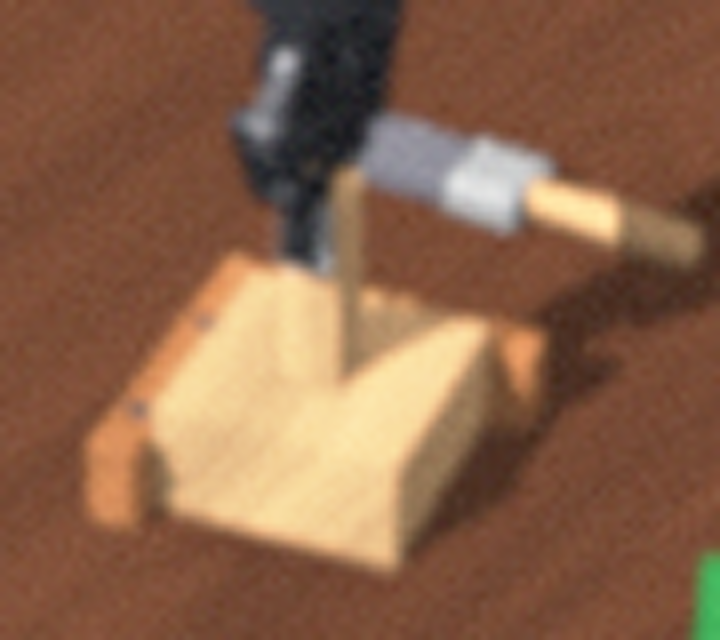

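View pics/t26.png

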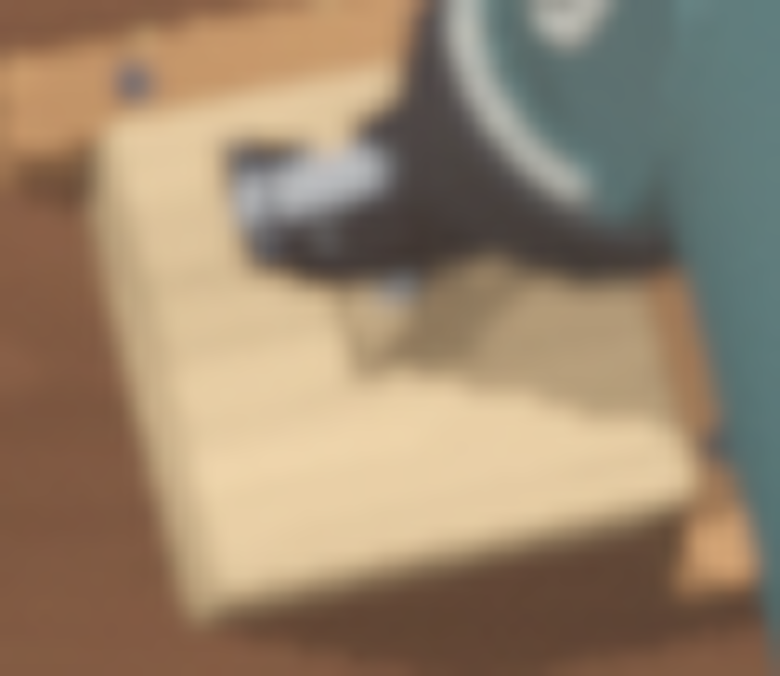

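```bash
python3 - <<'E'
from cell import ctrl
print(ctrl.job_done())
s=ctrl.state();print(s["time"],s["position"],s["force"],s["gripper_width"])
E
python3 ff.py
```

```text
the job is handed in; nothing more can be done
None
the job is handed in; nothing more can be done
the job is handed in; nothing more can be done
```

The handle is home in the pounder head, the head is pressed into the corner, and I handed the job in at about 13.3 s with the gripper still holding the handle. The hand-in gives no verdict and nothing could be read after it.

**What I did:** I took the handle out of the stand and lowered it into the mortise while the head lay clear of the fences. It met about 7 N at the depth expected for the mortise floor. I then slid and turned the head by the handle alone, creeping into the corner at 2–4 mm a step.

**Last checks:**
- **Push:** about 9–10 N toward the far fence and 12 N toward the right fence, steady over the last half second. Bench friction may take up to about 4 N of each, which still leaves more than the 2 N needed.
- **Down force and grip:** about 17 N down. The gripper reads 25 mm open on the 26 mm handle, with its force set to 90 N.
- **Position:** before the final press, the top camera put the head's corners within about 2 mm of the seated position. Its edges read 13.2–15.2° against about 13.3° for the fences. The last pictures show no movement since, with the head flat.
- **Bystanders:** I touched none of the other tools.

**Disagreements:**
- The side camera's head edges scattered by up to about 5° and 10 mm, so I relied on the top view.
- The fingertips looked about 25 mm higher on the handle than the stated tool length implies. I worked from heights relative to the handle instead, and the depth at which the foot touched down agreed with that.

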